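# Fit out, close and pin a controller housing

## Robot

A 6-joint arm with a two-finger parallel gripper is mounted at the origin on the work surface. World frame = base frame: x ahead of the robot, y to its left, z up, the work surface at z = 0. Lengths are in m, angles in rad, forces in N, time in s.
With the tool pointing down it reaches from about 0.3 to 0.875 m from the base axis. Payload 4.2 kg.
Tool frame: the origin (TCP) lies midway between the tips of the shut fingers; the grasp point (between the pads) lies r.hold_point_z behind it (r.hold_point_z is the distance from the TCP to the grasp point, in m); z points along the fingers, y is the direction in which the jaws open and shut (so a half turn about z gives the same grasp; the last joint's range is limited). The gripper opens to 85 mm and grips with 20 to 120 N. Pads are 22 mm wide; open, the fingers measure 114 mm over their backs; the gripper's body (76 mm by 85 mm) begins 54 mm behind the grasp point. The pads swing forward as they close: fully open they stand 13 mm farther back than shut.
Start: joints at [1.139, 0.32, 1.565, -0, 1.257, -0.02], TCP at [0.23, 0.527, 0.231] pointing down, gripper open.
Joint ranges: [-3.11, 3.11], [-0.84, 2.01], [0.21, 2.61], [-1.34, 4.49], [0.05, 2.63], [-2.56, 2.56]. Speed limits (rad/s): [2.57, 2.57, 3.14, 3.14, 3.14, 3.14].

## Interface

Orientations are given as a rotation vector (axis times angle).
In Python, from cell import r gives the robot as it stands.
- The arm moves only by the tool jog_arm, never from a script. Its argument "commands" is a list of rows, each an object with "rot": the turn, a rotation vector about the tool's x, y, z in rad, a list of three; "offset": the shift along the tool's x, y, z in cm, a list of three; "gripper": the finger opening in cm, from 0 to 8.54. In form: [{"rot": [ax, ay, az], "offset": [tx, ty, tz], "gripper": gripper}, ...]. A call has 1 to 20 rows; each row shifts and turns the commanded pose from where the row before left it, along the tool's axes as they then stand; what a row does not reach is not made up. A row lasts 1/12 s, in which the tool goes at most 41.7 mm and 7.16 degrees, less where a joint would pass 70% of its speed; a pose out of reach is approached as far as the arm can. A call is refused whole if a number of a shift passes 4.17 or a number of a turn 0.125, either way. A call with a gripper value outside its range is refused whole. The fingers move at their own pace and stop on an object; the grip force is fixed at half the most. Time passes only in rows, so rows that do not move let the fingers close. It gives the time, the measured TCP pose, the force and the opening at its end, in the units of the state.
- r.get_state(): the state, without advancing time (a new reading comes with each control period).
- r.capture(name): name is "scene" or "top" or "wrist"; returns a dict with "frame" (384x512x3 uint8, red, green, blue), "fovy" (degrees; the focal length in pixels is half the picture's height over the tangent of half this angle, whatever the lens; pixels are square), "cx", "cy" (the principal point, pixels), "R" (3x3) and "t" (3): a world point X has camera coordinates R X + t; the wrist camera has in their place "hand_eye" (4x4, takes a point from camera to tool coordinates, whose origin is the TCP and whose axes are the flange's). Camera axes: x right, y down, z forward; pixel columns grow to the right and rows downward; lengths in m; the calibration is good to about 2 mm. The wrist camera is an equidistant fisheye: a pixel r from the principal point sees the ray r / f radians off the axis. A picture is of the moment at which its call begins: read the wrist's pose just before it. There is no depth.
- r.close_job(): hands the job in, once; it reports no verdict.
The state is a dict: "time": time; "q": joint angles; "qd": joint speeds; "joint_efforts": joint torques, N m; "tool_pos": TCP position; "tool_rot": TCP orientation; "wrist_force": force on the tool from outside, world axes, zero at the start; "wrist_torque": the same for the moment, N m; "grip_width": finger opening in m.
Only numpy, scipy, OpenCV 4.12 (cv2) and the standard library are available. Lean on these libraries where they do the work, as an engineer would, in place of code of your own. Each camera call takes 0.05 s, during which the arm holds its last target. There are 200 camera calls.

## Task

Take every plug-in module there is in the bench rack and slide it fully home into the housing slot of its own colour; then set the loose lid on the housing's rim so that it sits seated and level. Last, lock it with both orange pins, one through the lock slot at each end of the lid: feel with the pin tip along the slot for the hidden hole beneath, and push the pin down until its flange rests on the lid. Leave the other things on the bench where they are.

Things in the scene. Friction and masses are not known exactly. Their poses are not given: they have to be found in the camera images.
- housing: Grey open-topped controller housing, fixed; 110 mm (x) by 232 mm (y) by 90 mm high, origin under its centre. In the middle a card cage, inside 94 mm (x) by 148 mm (y). Black guides reach 12 mm in from both long side walls, up to 10 mm below the rim, and leave three upright slots 42 mm apart along y, marked by colour. At each y end is a pocket with a steel lock block.
- rim (a point): A soft black rubber dust seal, slit along x, lies 4 mm below the rim over each end pocket and hides the lock block; the pin passes through it without resistance. This point: centre of the housing's open top at rim height, 90 mm above the bench. Axes as the housing.
- slot_red (a point): Floor centre of the housing slot marked red, 84 mm below the rim; the slot is 15 mm wide (y) and 94 mm long (x), open upwards. Axes as the housing.
- slot_yellow (a point): Floor centre of the housing slot marked yellow, 84 mm below the rim; the slot is 15 mm wide (y) and 94 mm long (x), open upwards. Axes as the housing.
- slot_blue (a point): Floor centre of the housing slot marked blue, 84 mm below the rim; the slot is 15 mm wide (y) and 94 mm long (x), open upwards. Axes as the housing.
- rack: Fixed plywood bench rack, 110 mm (x) by 160 mm (y), origin under its centre; three slots along x, 16 mm wide, 42 mm apart along y; slot floor 6 mm and slot walls 32 mm above the bench. Modules start here in any order; some may be absent.
- red_centre (a point): Centre of the red plug-in module, an upright slab 90 mm (x) by 12 mm (y) by 70 mm high (z), about 0.15 kg; either way round fits. Starts in the rack with its top 76 mm above the bench. Fully home in the housing its centre is 35 mm above the slot's floor centre. May be absent.
- yellow_centre (a point): Centre of the yellow plug-in module, an upright slab 90 mm (x) by 12 mm (y) by 70 mm high (z), about 0.15 kg; either way round fits. Starts in the rack with its top 76 mm above the bench. Fully home in the housing its centre is 35 mm above the slot's floor centre. May be absent.
- blue_centre (a point): Centre of the blue plug-in module, an upright slab 90 mm (x) by 12 mm (y) by 70 mm high (z), about 0.15 kg; either way round fits. Starts in the rack with its top 76 mm above the bench. Fully home in the housing its centre is 35 mm above the slot's floor centre. May be absent.
- lid_grip (a point): Grip point of the loose aluminium lid (about 0.35 kg): on its black central ridge, 14 mm wide (x), 100 mm long (y), 38 mm high. The ridge's top is 16 mm above, the plate's top face 22 mm below this point. Lying on the bench it is 34 mm up; seated it is 28 mm above the rim. Plate 110 (x) by 232 (y) by 6 mm; either way round fits.
- lid_slot_1 (a point): Centre of a lock slot through the lid, at the plate's top face, 96 mm from the middle along y; 44 mm long (x), 18 mm wide (y). Under the plate (6 mm) is a 6 mm deep lip, 90 by 144 mm outside, that drops into the card cage with 2 mm to spare on each side.
- lid_slot_2 (a point): Centre of a lock slot through the lid, at the plate's top face, 96 mm from the middle along y; 44 mm long (x), 18 mm wide (y). Under the plate (6 mm) is a 6 mm deep lip, 90 by 144 mm outside, that drops into the card cage with 2 mm to spare on each side.
- lock_left (a point): Point on the flat top of the steel lock block at the housing's +y end, 10 mm below the rim, under the centre of the seated lid's slot. Axes as the housing. The block fills the slot's area but for a round hole, 14.5 mm wide, 50 mm deep, on the line through this point along housing x, at an unknown place up to 10 mm either way, different at each end.
- lock_right (a point): Point on the flat top of the steel lock block at the housing's -y end, 10 mm below the rim, under the centre of the seated lid's slot. Axes as the housing. The block fills the slot's area but for a round hole, 14.5 mm wide, 50 mm deep, on the line through this point along housing x, at an unknown place up to 10 mm either way, different at each end.
- pin_stand: Fixed wooden pin stand, 50 mm (x) by 120 mm (y) by 60 mm high, origin under its centre; two holes 30 mm either side along y hold the upright lock pins, flanges on its top.
- pin_a_grip (a point): Middle of the orange grip (18 mm diameter, 34 mm tall) of an upright steel lock pin, 0.12 kg. 21 mm below is the underside of its flange (26 mm wide, 4 mm thick), 73 mm below is the end of its 12 mm shank, tapered over the last 8 mm to a 6 mm flat tip. Home, the flange rests on the lid and this point is 27 mm above the rim. Pins are alike; either fits either end.
- pin_b_grip (a point): Middle of the orange grip (18 mm diameter, 34 mm tall) of an upright steel lock pin, 0.12 kg. 21 mm below is the underside of its flange (26 mm wide, 4 mm thick), 73 mm below is the end of its 12 mm shank, tapered over the last 8 mm to a 6 mm flat tip. Home, the flange rests on the lid and this point is 27 mm above the rim. Pins are alike; either fits either end.
- flask: Blue drinking flask, 72 mm wide, 210 mm high, origin at its foot. Bystander.
- mug: White mug, 80 mm wide, 90 mm high, origin at its foot. Bystander.
- phone: Black phone 75 by 150 by 9 mm lying flat, origin under its centre. Bystander.
- manual: Red manual 130 by 170 by 12 mm lying flat, origin under its centre. Bystander.
- screwdriver: Red screwdriver lying flat between robot and housing. Bystander.
- wrench: Steel wrench lying flat beyond the pin stand. Bystander.
- tape_measure: Yellow tape measure 70 by 40 by 60 mm high, origin under its centre. Bystander.
There are look-alikes about, which are no part of the job. Leave any turquoise or white look-alike of the part that bears red_centre alone.

How it is judged:
By the outcome, as a careful person would: the job done as asked, in the order asked, and still so for the second after the job is handed in, with the robot touching nothing.
Of module_red, module_yellow, module_blue only 1 to 3 are there at a start; the rules pass over those that are not, and their reading is None.
At some moment in a run one of lid may be knocked a few centimetres aside while the robot is not near it.
It also fails if it takes over 210 s, if anything falls off the work surface, if the arm or the gripper's body presses on something with over 40 N, if the wrist force passes 120 N, or if a joint passes its speed limit or range.

## Working session

There is one attempt and no reset: what is moved stays moved. The work goes in short steps, Python scripts to look and compute and a tool call to move; the robot and the scene stay as the last step left them, time stands still between calls to the robot, and variables do not carry over. Pictures are saved under pics/ and viewed, about 12 in all and at most 16, crops included, and the job is handed in when it is done.

Besides the shell and the picture viewer there is one more tool, called after ">>>" as name(argument=value, ...) on one line, values as JSON. jog_arm: Moves the arm, as the interface text tells. Its arguments: {"type":"object","properties":{"commands":{"type":"array","items":{"type":"object","properties":{"rot":{"type":"array","items":{"type":"number"}},"offset":{"type":"array","items":{"type":"number"}},"gripper":{"type":"number"}}}}},"required":["commands"]}

```bash
mkdir -p pics
cat > h.py <<'E'
import numpy as np, cv2
from cell import r
from scipy.spatial.transform import Rotation as Rn
def cap(n):
    s=r.get_state(); c=r.capture(n); c['s']=s; return c
def save(c,p): cv2.imwrite('pics/'+p, c['frame'][:,:,::-1])
def f(c): return c['frame'].shape[0]/2/np.tan(np.radians(c['fovy'])/2)
def ray(c,u,v):
    F=f(c); a=np.array([u-c['cx'],v-c['cy']])
    if 'hand_eye' in c:
        rr=np.linalg.norm(a)+1e-9; th=rr/F
        d=np.r_[a/rr*np.sin(th),np.cos(th)]
        H=np.array(c['hand_eye']); R=Rn.from_rotvec(c['s']['tool_rot']).as_matrix()
        return R@H[:3,3]+np.array(c['s']['tool_pos']), R@H[:3,:3]@d
    R=np.array(c['R']); return -R.T@np.array(c['t']), R.T@np.r_[a/F,1]
def onz(c,u,v,z):
    o,d=ray(c,u,v); return o+d*(z-o[2])/d[2]
def proj(c,X):
    F=f(c)
    if 'hand_eye' in c:
        H=np.array(c['hand_eye']); R=Rn.from_rotvec(c['s']['tool_rot']).as_matrix()
        p=H[:3,:3].T@(R.T@(np.array(X)-c['s']['tool_pos'])-H[:3,3])
        rr=np.linalg.norm(p[:2]); th=np.arctan2(rr,p[2]); return np.array([c['cx'],c['cy']])+p[:2]/(rr+1e-9)*th*F
    p=np.array(c['R'])@X+c['t']; return np.array([c['cx'],c['cy']])+p[:2]/p[2]*F
E
python3 - <<'E'
from h import *
a=cap('scene');b=cap('top')
save(a,'s0.png')
cv2.imwrite('pics/t0.png',cv2.resize(b['frame'][:,:,::-1],(800,600)))
for c in(a,b): print(c['fovy'],c['cx'],c['cy'],-np.array(c['R']).T@c['t'],np.array(c['R'])[2])
print(r.get_state(),r.hold_point_z)
w=cap('wrist');print(w['hand_eye'],w['fovy'],w['cx'])
E
```

```text
56.92850313105376 259.38993472657035 191.20602451608352 [0.978109   0.67330724 0.83960562] [-0.37364422 -0.65737191 -0.65440979]
52.37365179468845 255.36269191577006 198.16451630566812 [ 0.41166036 -0.0500186   1.17842936] [ 0.12811201 -0.01551537 -0.99163833]
{'time': 0.1, 'q': array([ 1.13904619e+00,  3.20241383e-01,  1.56555276e+00, -9.07811570e-06,
        1.25736637e+00, -2.00286751e-02]), 'qd': array([-0.0007113 ,  0.00060378, -0.00298738, -0.0002641 ,  0.00174735,
        0.00011453]), 'joint_efforts': array([ 1.33425612e-03, -4.16403902e+01, -2.34706432e+01, -1.18733277e-05,
        4.90306586e-03,  4.05936873e-05]), 'tool_pos': array([0.22995195, 0.52656668, 0.23056027]), 'tool_rot': array([-6.42097742e-01, -3.07492369e+00,  2.40299651e-03]), 'wrist_force': array([ 0.26072656, -0.9566112 ,  0.17202066]), 'wrist_torque': array([-0.00215693, -0.04731023,  0.0090827 ]), 'grip_width': 0.08533365390992681} 0.0187
[[ 4.93907457e-05 -9.56104622e-01 -2.93025511e-01  7.43078678e-02]
 [ 9.99999447e-01  3.55021118e-04 -9.89834000e-04  3.65615767e-04]
 [ 1.05041511e-03 -2.93025300e-01  9.56104111e-01 -1.42635157e-01]
 [ 0.00000000e+00  0.00000000e+00  0.00000000e+00  1.00000000e+00]] 65.70646984690485 257.95302516561156
```

View pics/t0.png

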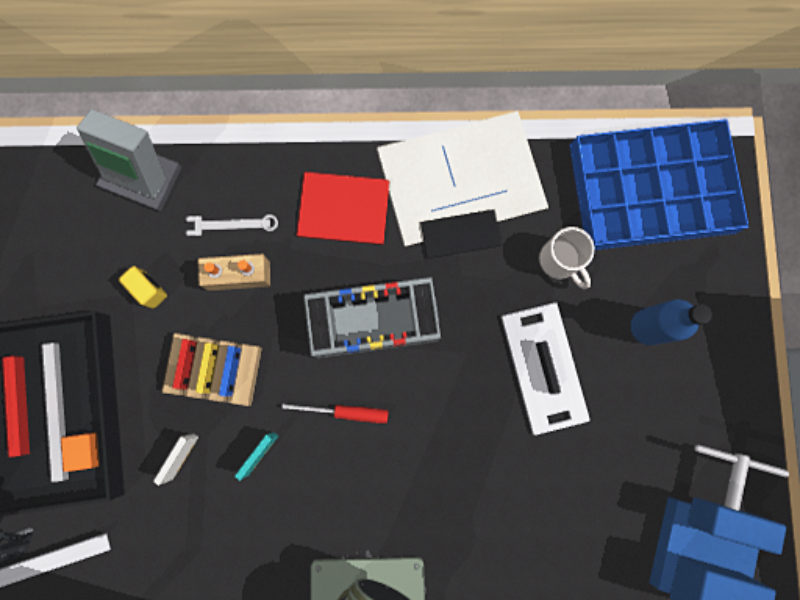

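View pics/s0.png

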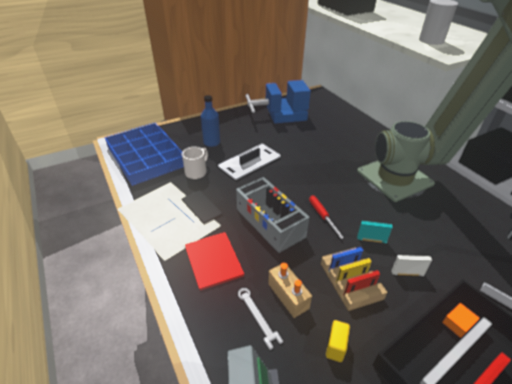

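The top view shows all three modules in the rack: red (185,365), yellow (207,367) and blue (230,370). The housing is near (373,316), the lid near (545,368) and the pins near (209,268) and (243,266). Next I'll measure these precisely.

```bash
cat > m0.py <<'E'
from h import *
b=cap('top'); k=512/800
P=lambda u,v,z: onz(b,(u+.5)*k-.5,(v+.5)*k-.5,z)
im=b['frame'].astype(int); hsv=cv2.cvtColor(b['frame'],cv2.COLOR_RGB2HSV)
def quad(name,pts,z):
    q=np.array([P(u,v,z)[:2] for u,v in pts]); print(name,'c',q.mean(0).round(4),'sides',np.linalg.norm(q-np.roll(q,-1,0),axis=1).round(3))
    for i in range(4): d=q[i]-q[i-1]; print('   ang',np.degrees(np.arctan2(d[1],d[0])).round(1))
quad('housing',[(305,293),(433,279),(440,338),(311,355)],.09)
quad('lid',[(502,317),(557,303),(590,420),(535,434)],.012)
quad('rack',[(173,334),(261,347),(250,405),(163,393)],.032)
quad('stand',[(199,257),(267,254),(270,284),(199,288)],.06)
def mask(name,lo,hi,box,z):
    m=cv2.inRange(hsv,np.array(lo),np.array(hi)); x0,y0,x1,y1=[int(t*k) for t in box]
    mm=np.zeros_like(m); mm[y0:y1,x0:x1]=m[y0:y1,x0:x1]
    n,l,s,c=cv2.connectedComponentsWithStats(mm)
    for i in range(1,n):
        if s[i,4]>6:
            ys,xs=np.where(l==i); rc=cv2.minAreaRect(np.c_[xs,ys].astype(np.float32))
            bx=np.array([onz(b,u,v,z)[:2] for u,v in cv2.boxPoints(rc)])
            print(name,s[i,4],c[i].round(1),onz(b,*c[i],z).round(4),'rectc',bx.mean(0).round(4),'sides',np.linalg.norm(bx-np.roll(bx,-1,0),axis=1)[:2].round(3),'dir',[ (np.degrees(np.arctan2(*(bx[j+1]-bx[j])[::-1]))).round(1) for j in(0,1)])
R=(155,325,270,410);H=(300,270,445,360)
for nm,lo,hi in(('red',(0,150,90),(6,255,255)),('yel',(22,130,90),(32,255,255)),('blue',(105,150,60),(125,255,255))):
    mask('mod '+nm,lo,hi,R,.076); mask('slot '+nm,lo,hi,H,.08)
mask('pin',(5,170,120),(14,255,255),(195,250,275,290),.09)
E
python3 m0.py
```

```text
housing c [ 0.5421 -0.0186] sides [0.233 0.108 0.232 0.112]
   ang 5.4
   ang -84.7
   ang -174.9
   ang 96.4
lid c [ 0.4458 -0.3461] sides [0.111 0.23  0.108 0.229]
   ang 13.4
   ang -76.8
   ang -167.3
   ang 102.7
rack c [0.454  0.2838] sides [0.167 0.109 0.163 0.11 ]
   ang -8.0
   ang -99.5
   ang 169.8
   ang 81.1
stand c [0.6352 0.2384] sides [0.126 0.057 0.131 0.059]
   ang 1.3
   ang -88.4
   ang -174.0
   ang 92.3
mod red 254 [117.1 232.8] [0.4634 0.3222 0.076 ] rectc [0.4631 0.3214] sides [0.089 0.025] dir [np.float64(-9.0), np.float64(-101.6)]
slot red 45 [250.3 184.3] [ 0.5936 -0.0535  0.08  ] rectc [ 0.5933 -0.0543] sides [0.029 0.024] dir [np.float64(-83.8), np.float64(-174.1)]
slot red 38 [254.8 217.1] [ 0.4998 -0.0646  0.08  ] rectc [ 0.4998 -0.0646] sides [0.026 0.021] dir [np.float64(-83.9), np.float64(-174.1)]
mod yel 252 [131.7 235.6] [0.4546 0.2813 0.076 ] rectc [0.4549 0.2792] sides [0.09  0.026] dir [np.float64(-10.1), np.float64(-102.4)]
slot yel 56 [235.7 186.2] [ 0.5888 -0.0119  0.08  ] rectc [ 0.5881 -0.0128] sides [0.028 0.026] dir [np.float64(-91.0), np.float64(179.1)]
slot yel 47 [240.3 219.1] [ 0.4949 -0.0237  0.08  ] rectc [ 0.495  -0.0237] sides [0.029 0.021] dir [np.float64(-83.9), np.float64(-173.8)]
mod blue 232 [146.5 237. ] [0.4499 0.2398 0.076 ] rectc [0.4497 0.239 ] sides [0.087 0.022] dir [np.float64(-10.4), np.float64(-102.4)]
slot blue 44 [220.9 188.1] [0.5841 0.0301 0.08  ] rectc [0.5816 0.0299] sides [0.028 0.023] dir [np.float64(-91.0), np.float64(179.4)]
slot blue 44 [225. 221.] [0.4905 0.0194 0.08  ] rectc [0.4903 0.0186] sides [0.029 0.021] dir [np.float64(-83.9), np.float64(-173.6)]
pin 38 [155.8 169.9] [0.638  0.2129 0.09  ] rectc [0.6377 0.2138] sides [0.014 0.023] dir [np.float64(-44.4), np.float64(-135.8)]
pin 42 [134.8 171.4] [0.6347 0.2719 0.09  ] rectc [0.6337 0.2721] sides [0.016 0.023] dir [np.float64(-44.2), np.float64(-135.6)]
```

```bash
cat >> h.py <<'E'
def Rt(psi,): # tool down, jaw axis (tool y) at world angle psi deg
    p=np.radians(psi); y=np.array([np.cos(p),np.sin(p),0]); z=np.array([0,0,-1.]); return np.c_[np.cross(y,z),y,z]
def plan(pos,psi,n=None,cur=None,v=3.6):
    s=r.get_state(); 
    R0=Rn.from_rotvec(s['tool_rot']) if cur is None else Rn.from_matrix(Rt(cur[1])); p0=np.array(s['tool_pos']) if cur is None else np.array(cur[0])
    rv=(R0.inv()*Rn.from_matrix(Rt(psi))).as_rotvec(); d=R0.inv().apply(np.array(pos)-p0)
    if n is None: n=int(max(1,np.ceil(np.linalg.norm(d)*100/v),np.ceil(np.abs(rv).max()/.11)))
    S=sum(Rn.from_rotvec(rv*i/n).as_matrix() for i in range(n)); o=np.linalg.solve(S,d)*100
    print('n',n,'offset',o.round(3),'rot',(rv/n).round(4))
def st():
    s=r.get_state(); R=Rn.from_rotvec(s['tool_rot']).as_matrix(); print('t %.1f'%s['time'],s['tool_pos'].round(4),'psi %.2f'%np.degrees(np.arctan2(R[1,1],R[0,1])),'tilt',(R[:2,2]).round(4),'F',s['wrist_force'].round(1),'w %.4f'%s['grip_width'])
E
python3 -c "
from h import *
plan([.456,.281,.25],80.7,14)"
```

```text
n 14 offset [-2.061 -1.211 -0.136] rot [-0.0001 -0.     -0.0178]
```

>>> jog_arm(commands=[{"offset":[-2.061,-1.211,-0.136],"rot":[0,0,-0.0178],"gripper":3.0},{"offset":[-2.061,-1.211,-0.136],"rot":[0,0,-0.0178],"gripper":3.0},{"offset":[-2.061,-1.211,-0.136],"rot":[0,0,-0.0178],"gripper":3.0},{"offset":[-2.061,-1.211,-0.136],"rot":[0,0,-0.0178],"gripper":3.0},{"offset":[-2.061,-1.211,-0.136],"rot":[0,0,-0.0178],"gripper":3.0},{"offset":[-2.061,-1.211,-0.136],"rot":[0,0,-0.0178],"gripper":3.0},{"offset":[-2.061,-1.211,-0.136],"rot":[0,0,-0.0178],"gripper":3.0},{"offset":[-2.061,-1.211,-0.136],"rot":[0,0,-0.0178],"gripper":3.0},{"offset":[-2.061,-1.211,-0.136],"rot":[0,0,-0.0178],"gripper":3.0},{"offset":[-2.061,-1.211,-0.136],"rot":[0,0,-0.0178],"gripper":3.0},{"offset":[-2.061,-1.211,-0.136],"rot":[0,0,-0.0178],"gripper":3.0},{"offset":[-2.061,-1.211,-0.136],"rot":[0,0,-0.0178],"gripper":3.0},{"offset":[-2.061,-1.211,-0.136],"rot":[0,0,-0.0178],"gripper":3.0},{"offset":[-2.061,-1.211,-0.136],"rot":[0,0,-0.0178],"gripper":2.6},{"gripper":2.6},{"gripper":2.6}])

```text
$.commands[14]: bad value
```

Run:
```python
from h import *
st(); c=cap('wrist'); save(c,'w1.png'); np.save('w1.npy',c,allow_pickle=True)
for n,X in dict(r=(.4634,.3222,.076),y=(.4546,.2813,.076),b=(.4499,.2398,.076)).items(): print(n,proj(c,X))
```

```text
t 0.2 [0.23   0.5267 0.2308] psi 66.41 tilt [-0.0004 -0.001 ] F [ 0.7 -0.4 -1.4] w 0.0852
r [196.38342786 371.41056613]
y [171.64633459 372.21317086]
b [149.68092165 373.87072392]
```

View pics/w1.png

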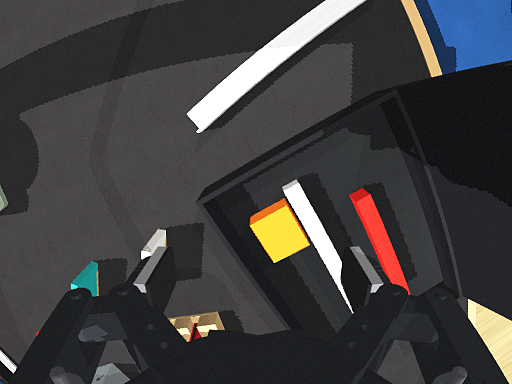

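>>> jog_arm(commands=[{"offset":[-2.061,-1.211,-0.136],"rot":[0,0,-0.0178],"gripper":3.0},{"offset":[-2.061,-1.211,-0.136],"rot":[0,0,-0.0178],"gripper":3.0},{"offset":[-2.061,-1.211,-0.136],"rot":[0,0,-0.0178],"gripper":3.0},{"offset":[-2.061,-1.211,-0.136],"rot":[0,0,-0.0178],"gripper":3.0},{"offset":[-2.061,-1.211,-0.136],"rot":[0,0,-0.0178],"gripper":3.0},{"offset":[-2.061,-1.211,-0.136],"rot":[0,0,-0.0178],"gripper":3.0},{"offset":[-2.061,-1.211,-0.136],"rot":[0,0,-0.0178],"gripper":3.0},{"offset":[-2.061,-1.211,-0.136],"rot":[0,0,-0.0178],"gripper":3.0},{"offset":[-2.061,-1.211,-0.136],"rot":[0,0,-0.0178],"gripper":3.0},{"offset":[-2.061,-1.211,-0.136],"rot":[0,0,-0.0178],"gripper":3.0},{"offset":[-2.061,-1.211,-0.136],"rot":[0,0,-0.0178],"gripper":3.0},{"offset":[-2.061,-1.211,-0.136],"rot":[0,0,-0.0178],"gripper":3.0},{"offset":[-2.061,-1.211,-0.136],"rot":[0,0,-0.0178],"gripper":3.0},{"offset":[-2.061,-1.211,-0.136],"rot":[0,0,-0.0178],"gripper":2.6},{"offset":[0,0,0],"rot":[0,0,0],"gripper":2.6},{"offset":[0,0,0],"rot":[0,0,0],"gripper":2.6}])

```text
time: 1.58
tool_pos: [0.4566, 0.2806, 0.2502]
tool_rot: [-0.259, -3.13, -0.0]
wrist_force: [-0.5, 0.6, -0.2]
grip_width: 0.0256
```

Run:
```python
from h import *
st(); c=cap('wrist'); save(c,'w1b.png'); np.save('w1.npy',c,allow_pickle=True)
for n,X in dict(r=(.4634,.3222,.076),y=(.4546,.2813,.076),b=(.4499,.2398,.076)).items(): print(n,proj(c,X))
```

```text
t 1.6 [0.4566 0.2806 0.2502] psi 80.54 tilt [-0.0005  0.0001] F [-0.5  0.6 -0.2] w 0.0256
r [296.38165168 176.74871617]
y [258.3771391  174.88049547]
b [220.44572649 176.91934202]
```

View pics/w1b.png

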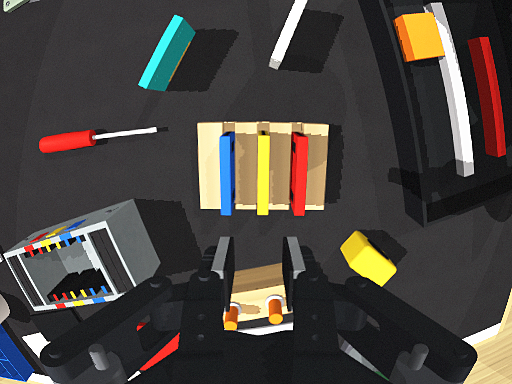

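Run:
```python
from h import *
c=np.load('w1.npy',allow_pickle=True).item(); im=c['frame']
for y in(150,190):
  for x in list(range(216,238))+list(range(254,274))+list(range(288,312)): print(x,im[y,x].tolist(),end=' ')
  print()
for x in (226,264,298):
  print([(y,im[y,x].tolist()) for y in list(range(126,142))+list(range(206,220))])
```

```text
216 [254, 244, 190] 217 [255, 245, 188] 218 [255, 255, 180] 219 [139, 174, 251] 220 [50, 163, 255] 221 [65, 166, 255] 222 [58, 161, 254] 223 [57, 159, 254] 224 [59, 161, 254] 225 [60, 161, 254] 226 [59, 159, 254] 227 [59, 156, 254] 228 [60, 159, 255] 229 [62, 161, 255] 230 [20, 57, 149] 231 [26, 44, 93] 232 [16, 13, 2] 233 [8, 30, 76] 234 [74, 78, 129] 235 [173, 143, 94] 236 [199, 163, 107] 237 [192, 154, 106] 254 [182, 149, 101] 255 [184, 150, 105] 256 [178, 144, 105] 257 [147, 113, 84] 258 [255, 255, 66] 259 [255, 255, 72] 260 [255, 255, 75] 261 [255, 254, 74] 262 [255, 254, 74] 263 [255, 254, 69] 264 [255, 254, 72] 265 [255, 254, 70] 266 [255, 255, 70] 267 [255, 255, 73] 268 [255, 255, 55] 269 [235, 192, 71] 270 [145, 115, 92] 271 [164, 132, 92] 272 [168, 136, 93] 273 [170, 137, 96] 288 [184, 151, 104] 289 [186, 158, 107] 290 [172, 128, 87] 291 [105, 13, 12] 292 [54, 11, 12] 293 [28, 29, 33] 294 [4, 26, 31] 295 [150, 35, 31] 296 [242, 34, 28] 297 [255, 49, 43] 298 [255, 60, 48] 299 [255, 58, 49] 300 [255, 54, 46] 301 [254, 51, 39] 302 [253, 54, 46] 303 [254, 51, 43] 304 [254, 55, 
[... 2693 characters left out ...]
18, [53, 54, 52]), (219, [54, 52, 53])]
[(126, [191, 155, 107]), (127, [194, 159, 112]), (128, [196, 160, 109]), (129, [198, 163, 112]), (130, [200, 165, 113]), (131, [177, 137, 91]), (132, [81, 39, 28]), (133, [0, 1, 6]), (134, [48, 18, 19]), (135, [98, 22, 18]), (136, [172, 22, 20]), (137, [255, 49, 39]), (138, [255, 56, 46]), (139, [255, 52, 38]), (140, [255, 56, 45]), (141, [255, 51, 44]), (206, [254, 51, 47]), (207, [254, 49, 41]), (208, [254, 53, 45]), (209, [254, 52, 49]), (210, [254, 50, 42]), (211, [254, 52, 46]), (212, [254, 51, 46]), (213, [255, 57, 45]), (214, [255, 50, 43]), (215, [233, 49, 43]), (216, [23, 55, 59]), (217, [48, 51, 52]), (218, [55, 56, 55]), (219, [61, 55, 61])]
```

```bash
cat >> h.py <<'E'
def tops(c,z,box=(190,120,335,225)):
    hsv=cv2.cvtColor(c['frame'],cv2.COLOR_RGB2HSV); x0,y0,x1,y1=box; out={}
    for nm,a,b in(('red',0,8),('yellow',24,34),('blue',100,112)):
        m=cv2.inRange(hsv,np.array((a,150,243)),np.array((b,255,255))); k=np.zeros_like(m); k[y0:y1,x0:x1]=m[y0:y1,x0:x1]
        n,l,s,_=cv2.connectedComponentsWithStats(k)
        if n<2: continue
        i=1+np.argmax(s[1:,4]); ys,xs=np.where(l==i)
        P=np.array([onz(c,u,v,z)[:2] for u,v in zip(xs,ys)])*1000
        rc=cv2.minAreaRect(P.astype(np.float32)); bp=cv2.boxPoints(rc); e=[bp[1]-bp[0],bp[2]-bp[1]]; e=max(e,key=np.linalg.norm)
        ang=np.degrees(np.arctan2(e[1],e[0])); ang=(ang+90)%180-90
        print(nm,'px',xs.mean().round(1),ys.mean().round(1),'c',np.array(rc[0]).round(1),'mean',P.mean(0).round(1),'size',np.array(rc[1]).round(1),'xang %.1f'%ang); out[nm]=(P.mean(0)/1000,ang)
    return out
E
python3 - <<'E'
from h import *
c=np.load('w1.npy',allow_pickle=True).item()
o=tops(c,.076); H=np.array(c['hand_eye'])
b=o['blue'][0]; plan([*b,.12],80.6)
E
```

```text
red px 300.7 175.0 c [464.6 326.9] mean [462.7 327.3] size [12.5 88.9] xang -9.4
yellow px 262.9 174.5 c [456.8 285.9] mean [455.4 286.2] size [12.3 88.1] xang -9.9
blue px 224.9 175.1 c [449.9 244.8] mean [449.2 244.9] size [11.  88.5] xang -10.0
n 4 offset [ 0.017 -0.919  3.254] rot [ 0.     -0.0002  0.0001]
```

Run:
```python
from h import *
plan([.4495,.2448,.123],80.2,4)
```

```text
n 4 offset [ 0.006 -0.921  3.179] rot [ 0.     -0.0002  0.0018]
```

>>> jog_arm(commands=[{"offset":[0.006,-0.921,3.179],"rot":[0,0,0.0018],"gripper":2.6},{"offset":[0.006,-0.921,3.179],"rot":[0,0,0.0018],"gripper":2.6},{"offset":[0.006,-0.921,3.179],"rot":[0,0,0.0018],"gripper":2.6},{"offset":[0.006,-0.921,3.179],"rot":[0,0,0.0018],"gripper":2.6},{"offset":[0,0,0],"rot":[0,0,0],"gripper":2.6},{"offset":[0,0,2],"rot":[0,0,0],"gripper":2.6},{"offset":[0,0,2],"rot":[0,0,0],"gripper":2.6},{"offset":[0,0,2],"rot":[0,0,0],"gripper":2.6},{"offset":[0,0,2],"rot":[0,0,0],"gripper":2.6},{"offset":[0,0,0],"rot":[0,0,0],"gripper":2.6},{"offset":[0,0,0],"rot":[0,0,0],"gripper":0.5},{"offset":[0,0,0],"rot":[0,0,0],"gripper":0.5},{"offset":[0,0,0],"rot":[0,0,0],"gripper":0.5},{"offset":[0,0,0],"rot":[0,0,0],"gripper":0.5},{"offset":[0,0,0],"rot":[0,0,0],"gripper":0.5}])

```text
time: 2.88
tool_pos: [0.4503, 0.2453, 0.0443]
tool_rot: [0.266, 3.129, 0.002]
wrist_force: [-1.1, 0.4, 1.1]
grip_width: 0.0111
```

Run:
```python
from h import *
plan([.645,-.005,.25],96,11,cur=([.4503,.2453,.2043],80.3))
```

```text
n 11 offset [-1.876 -2.201 -0.415] rot [ 0.      0.     -0.0249]
```

>>> jog_arm(commands=[{"offset":[0,0,-4],"rot":[0,0,0],"gripper":0.5},{"offset":[0,0,-4],"rot":[0,0,0],"gripper":0.5},{"offset":[0,0,-4],"rot":[0,0,0],"gripper":0.5},{"offset":[0,0,-4],"rot":[0,0,0],"gripper":0.5},{"offset":[-1.876,-2.201,-0.415],"rot":[0,0,-0.0249],"gripper":0.5},{"offset":[-1.876,-2.201,-0.415],"rot":[0,0,-0.0249],"gripper":0.5},{"offset":[-1.876,-2.201,-0.415],"rot":[0,0,-0.0249],"gripper":0.5},{"offset":[-1.876,-2.201,-0.415],"rot":[0,0,-0.0249],"gripper":0.5},{"offset":[-1.876,-2.201,-0.415],"rot":[0,0,-0.0249],"gripper":0.5},{"offset":[-1.876,-2.201,-0.415],"rot":[0,0,-0.0249],"gripper":0.5},{"offset":[-1.876,-2.201,-0.415],"rot":[0,0,-0.0249],"gripper":0.5},{"offset":[-1.876,-2.201,-0.415],"rot":[0,0,-0.0249],"gripper":0.5},{"offset":[-1.876,-2.201,-0.415],"rot":[0,0,-0.0249],"gripper":0.5},{"offset":[-1.876,-2.201,-0.415],"rot":[0,0,-0.0249],"gripper":0.5},{"offset":[-1.876,-2.201,-0.415],"rot":[0,0,-0.0249],"gripper":0.5},{"offset":[0,0,0],"rot":[0,0,0],"gripper":0.5},{"offset":[0,0,0],"rot":[0,0,0],"gripper":0.5}])

```text
time: 4.3
tool_pos: [0.6448, -0.0067, 0.2485]
tool_rot: [0.16, -3.137, -0.001]
wrist_force: [-0.4, -0.5, -2.4]
grip_width: 0.0112
```

Run:
```python
from h import *
st(); c=cap('wrist'); np.save('w2.npy',c,allow_pickle=True)
cv2.imwrite('pics/w2.png',cv2.resize(c['frame'][:,:,::-1],(800,600)))
```

```text
t 4.3 [ 0.6448 -0.0067  0.2485] psi 95.82 tilt [-0.0005  0.0003] F [-0.4 -0.5 -2.4] w 0.0112
```

View pics/w2.png

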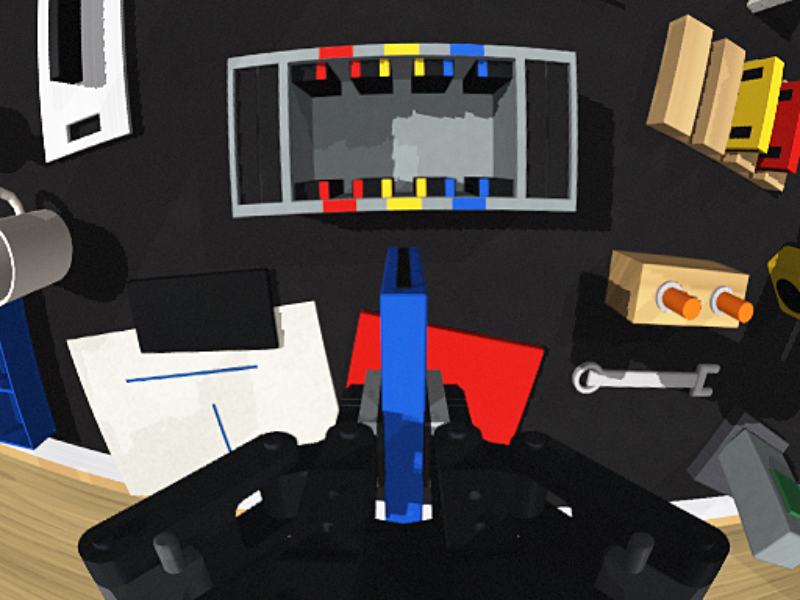

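```bash
cat >> h.py <<'E'
def marks(c,z,box,minpx=8):
    hsv=cv2.cvtColor(c['frame'],cv2.COLOR_RGB2HSV); x0,y0,x1,y1=box
    for nm,a,b in(('red',0,8),('yellow',22,34),('blue',100,118)):
        m=cv2.inRange(hsv,np.array((a,130,70)),np.array((b,255,255))); k=np.zeros_like(m); k[y0:y1,x0:x1]=m[y0:y1,x0:x1]
        n,l,s,cc=cv2.connectedComponentsWithStats(k,connectivity=4)
        for i in range(1,n):
            if s[i,4]>=minpx: print(nm,s[i,:5].tolist(),cc[i].round(1),onz(c,*cc[i],z)[:2].round(4))
E
python3 - <<'E'
from h import *
c=np.load('w2.npy',allow_pickle=True).item(); k=512/800
marks(c,.09,(140,20,375,140))
q=np.array([onz(c,(u+.5)*k-.5,(v+.5)*k-.5,.09)[:2] for u,v in[(228,58),(576,51),(578,212),(233,217)]])
print(q.round(4),q.mean(0),np.linalg.norm(q-np.roll(q,-1,0),axis=1))
for i in range(4): d=q[i]-q[i-1]; print(np.degrees(np.arctan2(d[1],d[0])))
st=c['s']; R=Rn.from_rotvec(st['tool_rot']).as_matrix()
for u,v in[(381,293),(427,293)]:
    print('held top edge tool', R.T@(onz(c,(u+.5)*k-.5,(v+.5)*k-.5,st['tool_pos'][2]+.032)-st['tool_pos']))
E
```

```text
red [204, 29, 22, 9, 167] [214.6  32.9] [ 0.4965 -0.0656]
red [224, 38, 7, 12, 75] [227.   43.9] [ 0.5076 -0.0518]
red [202, 40, 7, 11, 71] [204.9  45.3] [ 0.5103 -0.074 ]
red [204, 115, 29, 21, 323] [217.3 126.5] [ 0.593  -0.0534]
yellow [246, 28, 22, 8, 157] [256.3  31.1] [ 0.4915 -0.0241]
yellow [265, 37, 7, 12, 76] [267.8  42.6] [ 0.5026 -0.0115]
yellow [243, 38, 7, 11, 68] [245.6  43.1] [ 0.5053 -0.0334]
yellow [244, 114, 29, 21, 346] [258.1 125. ] [ 0.5877 -0.0125]
blue [288, 28, 22, 8, 167] [298.8  31.4] [0.4864 0.0181]
blue [283, 37, 7, 12, 76] [286.3  42.4] [0.5001 0.0068]
blue [306, 38, 6, 12, 69] [308.6  43.3] [0.4977 0.0291]
blue [284, 114, 29, 21, 339] [299.1 125.1] [0.5832 0.0287]
[[ 0.5014 -0.1391]
 [ 0.473   0.0914]
 [ 0.5833  0.1058]
 [ 0.6106 -0.1263]] [ 0.54208766 -0.01704244] [0.23218453 0.11126198 0.23365955 0.11001649]
-173.30908844119276
97.01172595847606
7.452386394829402
-83.29329656123761
held top edge tool [ 0.0440676  -0.005532   -0.03198346]
held top edge tool [ 0.04406988  0.00583094 -0.03197934]
```

Run:
```python
from h import *
st();plan([.5368,.024,.145],96.85,6)
```

```text
t 4.3 [ 0.644  -0.0058  0.2484] psi 95.89 tilt [-0.0013  0.0006] F [ 0.5  1.  -2.1] w 0.0113
n 6 offset [1.72  0.689 1.726] rot [ 0.0001 -0.0002 -0.0028]
```

>>> jog_arm(commands=[{"offset":[1.72,0.689,1.726],"rot":[0,0,-0.0028],"gripper":0.5},{"offset":[1.72,0.689,1.726],"rot":[0,0,-0.0028],"gripper":0.5},{"offset":[1.72,0.689,1.726],"rot":[0,0,-0.0028],"gripper":0.5},{"offset":[1.72,0.689,1.726],"rot":[0,0,-0.0028],"gripper":0.5},{"offset":[1.72,0.689,1.726],"rot":[0,0,-0.0028],"gripper":0.5},{"offset":[1.72,0.689,1.726],"rot":[0,0,-0.0028],"gripper":0.5},{"offset":[0,0,0],"rot":[0,0,0],"gripper":0.5},{"offset":[0,0,0],"rot":[0,0,0],"gripper":0.5},{"offset":[0,0,0],"rot":[0,0,0],"gripper":0.5}])

```text
time: 5.1
tool_pos: [0.5379, 0.0247, 0.1463]
tool_rot: [-0.191, 3.133, 0.0]
wrist_force: [0.2, -0.1, -2.1]
grip_width: 0.0113
```

Run:
```python
from h import *
st()
c=cap('wrist');st();c=cap('wrist');st();c=cap('wrist');st()
cv2.imwrite('pics/w3.png',cv2.resize(c['frame'][:,:,::-1],(800,600)))
plan([.5368,.024,.145],96.85,1)
```

```text
t 5.1 [0.5379 0.0247 0.1463] psi 96.98 tilt [0.0024 0.0002] F [ 0.2 -0.1 -2.1] w 0.0113
t 5.2 [0.5385 0.0245 0.1465] psi 96.95 tilt [0.0032 0.0002] F [-0.2  0.5 -1. ] w 0.0108
t 5.2 [0.5386 0.0244 0.1465] psi 96.94 tilt [0.0031 0.0002] F [ 0.4 -0.8 -1.3] w 0.0113
t 5.2 [0.5385 0.0242 0.1463] psi 96.93 tilt [0.0026 0.0001] F [-0.3  0.5 -2.9] w 0.0114
n 1 offset [ 0.173 -0.003  0.131] rot [-0.0002  0.0026  0.0014]
```

View pics/w3.png

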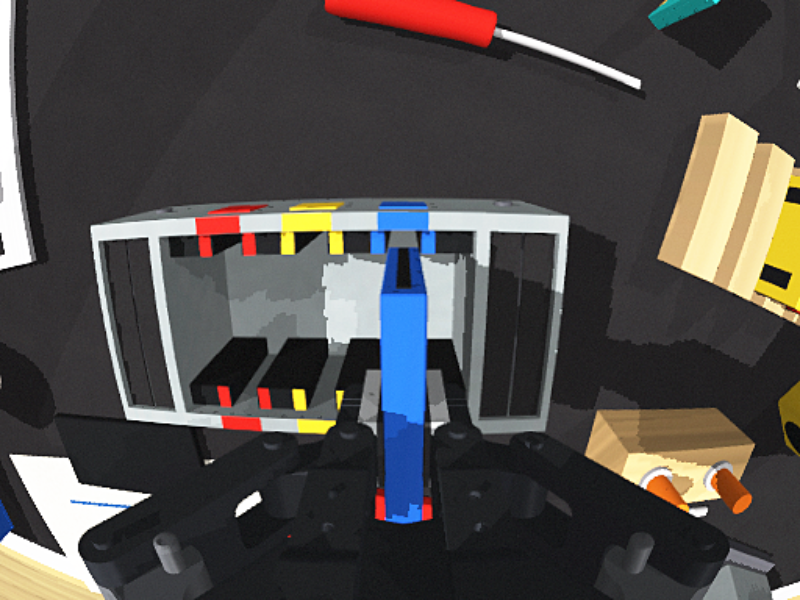

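>>> jog_arm(commands=[{"offset":[0.17,0,0.2],"rot":[0,0.0026,0.0014],"gripper":0.5},{"offset":[0,0,0.5],"rot":[0,0,0],"gripper":0.5},{"offset":[0,0,0.8],"rot":[0,0,0],"gripper":0.5},{"offset":[0,0,0.8],"rot":[0,0,0],"gripper":0.5},{"offset":[0,0,0.8],"rot":[0,0,0],"gripper":0.5},{"offset":[0,0,0.8],"rot":[0,0,0],"gripper":0.5},{"offset":[0,0,0.8],"rot":[0,0,0],"gripper":0.5},{"offset":[0,0,0],"rot":[0,0,0],"gripper":0.5}])

```text
time: 5.92
tool_pos: [0.5348, 0.0239, 0.0963]
tool_rot: [0.187, -3.131, -0.0]
wrist_force: [0.2, -0.9, -2.2]
grip_width: 0.0113
```

Run:
```python
from h import *
for i in range(3): st();c=cap('wrist')
```

```text
t 5.9 [0.5348 0.0239 0.0963] psi 96.84 tilt [-0.0049 -0.0002] F [ 0.2 -0.9 -2.2] w 0.0113
t 6.0 [0.535  0.0239 0.0972] psi 96.85 tilt [-0.0045 -0.0003] F [-0.1  0.7 -1.9] w 0.0112
t 6.0 [0.5352 0.0239 0.0978] psi 96.84 tilt [-0.0036 -0.0003] F [ 0.2 -0.3 -2.3] w 0.0107
```

>>> jog_arm(commands=[{"offset":[0,0,0],"rot":[0,0,0],"gripper":0.5},{"offset":[0,0,0.8],"rot":[0,0,0],"gripper":0.5},{"offset":[0,0,0.8],"rot":[0,0,0],"gripper":0.5},{"offset":[0,0,0.8],"rot":[0,0,0],"gripper":0.5},{"offset":[0,0,0.8],"rot":[0,0,0],"gripper":0.5},{"offset":[0,0,0.8],"rot":[0,0,0],"gripper":0.5},{"offset":[0,0,0.8],"rot":[0,0,0],"gripper":0.5},{"offset":[0,0,0.5],"rot":[0,0,0],"gripper":0.5},{"offset":[0,0,0.1],"rot":[0,0,0],"gripper":0.5},{"offset":[0,0,0],"rot":[0,0,0],"gripper":0.5},{"offset":[0,0,0],"rot":[0,0,0],"gripper":0.5}])

```text
time: 6.98
tool_pos: [0.5352, 0.024, 0.0454]
tool_rot: [0.188, -3.134, -0.0]
wrist_force: [-5.5, 0.3, 9.6]
grip_width: 0.0111
```

Run:
```python
from h import *
for i in range(2): st();c=cap('wrist')
```

```text
t 7.0 [0.5352 0.024  0.0454] psi 96.85 tilt [-0.0023  0.0001] F [-5.5  0.3  9.6] w 0.0111
t 7.0 [0.5352 0.024  0.0454] psi 96.85 tilt [-0.0022  0.0001] F [-3.5 -0.3  9.9] w 0.0111
```

>>> jog_arm(commands=[{"offset":[0,0,0.15],"rot":[0,0,0],"gripper":0.5},{"offset":[0,0,0],"rot":[0,0,0],"gripper":0.5},{"offset":[0,0,0],"rot":[0,0,0],"gripper":0.5}])

```text
time: 7.33
tool_pos: [0.5353, 0.0241, 0.0453]
tool_rot: [0.188, -3.135, -0.001]
wrist_force: [-5.9, -0.4, 19.0]
grip_width: 0.0112
```

Run:
```python
from h import *
plan([.542,-.018,.25],96.85,7,cur=([.5353,.024,.0603],96.85))
```

```text
n 7 offset [-0.023 -0.607 -2.71 ] rot [0. 0. 0.]
```

>>> jog_arm(commands=[{"offset":[0,0,-0.15],"rot":[0,0,0],"gripper":2.6},{"offset":[0,0,0],"rot":[0,0,0],"gripper":2.6},{"offset":[0,0,0],"rot":[0,0,0],"gripper":2.6},{"offset":[0,0,0],"rot":[0,0,0],"gripper":2.6},{"offset":[0,0,-1.5],"rot":[0,0,0],"gripper":2.6},{"offset":[0,0,-2.7],"rot":[0,0,0],"gripper":2.6},{"offset":[0,0,-2.7],"rot":[0,0,0],"gripper":2.6},{"offset":[0,-0.9,-2.7],"rot":[0,0,0],"gripper":2.6},{"offset":[0,-0.9,-2.7],"rot":[0,0,0],"gripper":2.6},{"offset":[0,-0.9,-2.7],"rot":[0,0,0],"gripper":2.6},{"offset":[-0.1,-0.9,-2.7],"rot":[0,0,0],"gripper":2.6},{"offset":[-0.06,-0.65,-2.7],"rot":[0,0,0],"gripper":2.6},{"offset":[0,0,0],"rot":[0,0,0],"gripper":2.6},{"offset":[0,0,0],"rot":[0,0,0],"gripper":2.6},{"offset":[0,0,0],"rot":[0,0,0],"gripper":2.6},{"offset":[0,0,0],"rot":[0,0,0],"gripper":2.6}])

```text
time: 8.67
tool_pos: [0.5416, -0.0178, 0.2467]
tool_rot: [0.188, -3.13, -0.001]
wrist_force: [-0.0, -0.0, -1.2]
grip_width: 0.026
```

Run:
```python
from h import *
st(); c=cap('wrist'); np.save('w4.npy',c,allow_pickle=True); st()
cv2.imwrite('pics/w4.png',cv2.resize(c['frame'][:,:,::-1][80:300,80:440],(800,489)))
for z in (.09,): marks(c,z,(90,100,430,260))
print('module'); tops(c,.076,(90,100,430,260))
```

```text
t 8.7 [ 0.5416 -0.0178  0.2467] psi 96.86 tilt [-0.0055  0.    ] F [-0.  -0.  -1.2] w 0.0260
t 8.7 [ 0.5417 -0.0177  0.2467] psi 96.87 tilt [-0.0056  0.    ] F [ 0.2 -0.3  0.4] w 0.0258
red [204, 126, 28, 22, 347] [217.1 135.6] [ 0.4991 -0.0646]
red [207, 211, 6, 11, 61] [209.7 215.8] [ 0.5859 -0.0652]
red [227, 211, 7, 11, 70] [230.3 215.8] [ 0.5831 -0.0429]
red [210, 224, 20, 8, 144] [219.4 227.7] [ 0.5985 -0.0536]
yellow [243, 126, 30, 23, 374] [257.7 135.6] [ 0.4945 -0.0237]
yellow [244, 211, 7, 11, 74] [247.1 215.9] [ 0.581  -0.0248]
yellow [265, 211, 7, 11, 76] [268.  215.9] [ 0.5783 -0.0025]
yellow [248, 225, 20, 7, 140] [257.5 228. ] [ 0.5936 -0.0121]
blue [284, 126, 29, 91, 1478] [295.5 167.2] [0.522  0.0188]
blue [282, 211, 7, 11, 75] [285.  215.9] [0.5761 0.0157]
blue [303, 211, 6, 11, 65] [305.5 215.9] [0.5736 0.0379]
blue [286, 224, 20, 8, 150] [295.9 227.7] [0.5885 0.0297]
module
red px 216.0 133.5 c [498.4 -67.8] mean [498.4 -67.7] size [ 6.4 21.8] xang -81.5
yellow px 257.5 133.0 c [493.  -24.2] mean [493.  -24.2] size [ 6.4 22.1] xang -83.1
blue px 296.2 178.2 c [537.5  23.6] mean [537.   23.7] size [85.5 11.2] xang 6.6
```

View pics/w4.png

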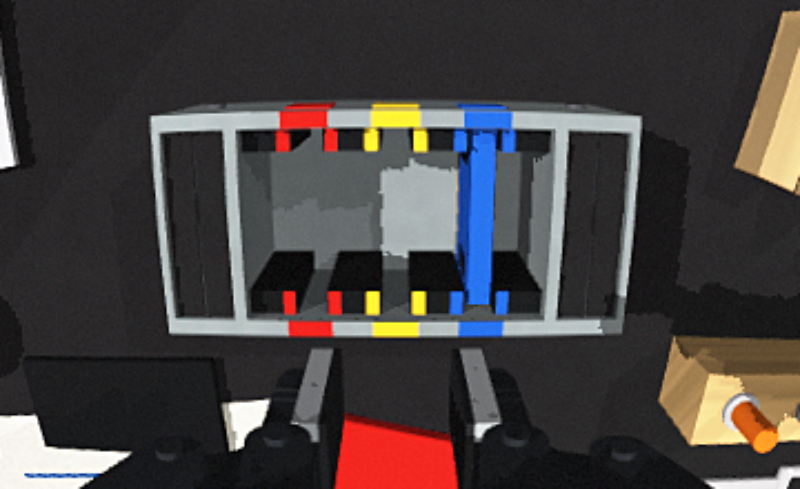

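The picture shows the blue module standing in its slot (pixel 480,220 in the crop), between the blue tabs at both ends. I'll fetch yellow next.

Run:
```python
from h import *
plan([.4561,.286,.124],80.2,12)
```

```text
n 12 offset [0.747 2.53  1.025] rot [-0.     -0.0005  0.0242]
```

>>> jog_arm(commands=[{"offset":[0.747,2.53,1.025],"rot":[0,-0.0005,0.0242],"gripper":2.6},{"offset":[0.747,2.53,1.025],"rot":[0,-0.0005,0.0242],"gripper":2.6},{"offset":[0.747,2.53,1.025],"rot":[0,-0.0005,0.0242],"gripper":2.6},{"offset":[0.747,2.53,1.025],"rot":[0,-0.0005,0.0242],"gripper":2.6},{"offset":[0.747,2.53,1.025],"rot":[0,-0.0005,0.0242],"gripper":2.6},{"offset":[0.747,2.53,1.025],"rot":[0,-0.0005,0.0242],"gripper":2.6},{"offset":[0.747,2.53,1.025],"rot":[0,-0.0005,0.0242],"gripper":2.6},{"offset":[0.747,2.53,1.025],"rot":[0,-0.0005,0.0242],"gripper":2.6},{"offset":[0.747,2.53,1.025],"rot":[0,-0.0005,0.0242],"gripper":2.6},{"offset":[0.747,2.53,1.025],"rot":[0,-0.0005,0.0242],"gripper":2.6},{"offset":[0.747,2.53,1.025],"rot":[0,-0.0005,0.0242],"gripper":2.6},{"offset":[0.747,2.53,1.025],"rot":[0,-0.0005,0.0242],"gripper":2.6},{"offset":[0,0,0],"rot":[0,0,0],"gripper":2.6},{"offset":[0,0,0],"rot":[0,0,0],"gripper":2.6},{"offset":[0,0,0],"rot":[0,0,0],"gripper":2.6}])

```text
time: 9.97
tool_pos: [0.4569, 0.2853, 0.1246]
tool_rot: [0.266, 3.128, -0.002]
wrist_force: [0.3, 1.1, 0.5]
grip_width: 0.0261
```

Run:
```python
from h import *
st();cap('wrist');st(); plan([.4561,.286,.044],80.2,4)
```

```text
t 10.0 [0.4569 0.2853 0.1246] psi 80.26 tilt [ 0.0022 -0.0016] F [0.3 1.1 0.5] w 0.0261
t 10.0 [0.4572 0.285  0.1251] psi 80.20 tilt [ 0.003  -0.0011] F [ 0.8 -0.2 -0.3] w 0.0256
n 4 offset [0.036 0.022 2.027] rot [-0.0001  0.0008  0.    ]
```

>>> jog_arm(commands=[{"offset":[0.036,0.022,2.027],"rot":[0,0.0008,0],"gripper":2.6},{"offset":[0.036,0.022,2.027],"rot":[0,0.0008,0],"gripper":2.6},{"offset":[0.036,0.022,2.027],"rot":[0,0.0008,0],"gripper":2.6},{"offset":[0.036,0.022,2.027],"rot":[0,0.0008,0],"gripper":2.6},{"offset":[0,0,0],"rot":[0,0,0],"gripper":2.6},{"offset":[0,0,0],"rot":[0,0,0],"gripper":2.6},{"offset":[0,0,0],"rot":[0,0,0],"gripper":0.5},{"offset":[0,0,0],"rot":[0,0,0],"gripper":0.5},{"offset":[0,0,0],"rot":[0,0,0],"gripper":0.5},{"offset":[0,0,0],"rot":[0,0,0],"gripper":0.5},{"offset":[0,0,0],"rot":[0,0,0],"gripper":0.5}])

```text
time: 10.93
tool_pos: [0.4571, 0.287, 0.0456]
tool_rot: [0.267, 3.127, 0.002]
wrist_force: [0.4, -1.7, 5.8]
grip_width: 0.0113
```

>>> jog_arm(commands=[{"offset":[0,0,-3],"rot":[0,0,0],"gripper":0.5},{"offset":[0,0,-4],"rot":[0,0,0],"gripper":0.5},{"offset":[0,0,-4],"rot":[0,0,0],"gripper":0.5},{"offset":[0,0,-3],"rot":[0,0,0],"gripper":0.5},{"offset":[0,0,0],"rot":[0,0,0],"gripper":0.5}])

```text
time: 11.35
tool_pos: [0.4593, 0.2888, 0.1912]
tool_rot: [0.267, 3.119, 0.013]
wrist_force: [1.2, 0.5, -0.6]
grip_width: 0.0109
```

Run:
```python
from h import *
st();cap('wrist');st(); plan([.5405,-.0182,.147],96.85,12)
```

```text
t 11.3 [0.4593 0.2888 0.1912] psi 80.22 tilt [0.012  0.0075] F [ 1.2  0.5 -0.6] w 0.0109
t 11.4 [0.4578 0.2879 0.1878] psi 80.22 tilt [0.0072 0.0046] F [ 0.6  0.1 -2. ] w 0.0110
n 12 offset [-0.787 -2.533  0.336] rot [ 0.0004  0.0006 -0.0242]
```

>>> jog_arm(commands=[{"offset":[-0.787,-2.533,0.3],"rot":[0,0,-0.0242],"gripper":0.5},{"offset":[-0.787,-2.533,0.3],"rot":[0,0,-0.0242],"gripper":0.5},{"offset":[-0.787,-2.533,0.3],"rot":[0,0,-0.0242],"gripper":0.5},{"offset":[-0.787,-2.533,0.3],"rot":[0,0,-0.0242],"gripper":0.5},{"offset":[-0.787,-2.533,0.3],"rot":[0,0,-0.0242],"gripper":0.5},{"offset":[-0.787,-2.533,0.3],"rot":[0,0,-0.0242],"gripper":0.5},{"offset":[-0.787,-2.533,0.3],"rot":[0,0,-0.0242],"gripper":0.5},{"offset":[-0.787,-2.533,0.3],"rot":[0,0,-0.0242],"gripper":0.5},{"offset":[-0.787,-2.533,0.3],"rot":[0,0,-0.0242],"gripper":0.5},{"offset":[-0.787,-2.533,0.3],"rot":[0,0,-0.0242],"gripper":0.5},{"offset":[-0.787,-2.533,0.3],"rot":[0,0,-0.0242],"gripper":0.5},{"offset":[-0.787,-2.533,0.3],"rot":[0,0,-0.0242],"gripper":0.5},{"offset":[0,0,0],"rot":[0,0,0],"gripper":0.5},{"offset":[0,0,0],"rot":[0,0,0],"gripper":0.5},{"offset":[0,0,0],"rot":[0,0,0],"gripper":0.5},{"offset":[0,0,0],"rot":[0,0,0],"gripper":0.5},{"offset":[0,0,0],"rot":[0,0,0],"gripper":0.5}])

```text
time: 12.82
tool_pos: [0.5382, -0.0185, 0.1479]
tool_rot: [0.189, -3.135, -0.001]
wrist_force: [0.6, -0.6, -1.2]
grip_width: 0.0113
```

Run:
```python
from h import *
st();c=cap('wrist');st(); plan([.5405,-.0182,.137],96.85,1)
s=c['s'];R=Rn.from_rotvec(s['tool_rot']).as_matrix()
# held module top face in tool frame (front/top edge)
hsv=cv2.cvtColor(c['frame'],cv2.COLOR_RGB2HSV); m=cv2.inRange(hsv,np.array((24,150,243)),np.array((34,255,255))); m[:,:220]=0;m[:,290:]=0
ys,xs=np.where(m); 
for y in range(150,240,10): 
    q=np.where(m[y])[0]; print(y,(q.min(),q.max()) if len(q) else None, end=' ')
col=np.where(m[150:,258])[0]+150; print('col258',col.min() if len(col) else None)
```

```text
t 12.8 [ 0.5382 -0.0185  0.1479] psi 96.91 tilt [-0.0005  0.0004] F [ 0.6 -0.6 -1.2] w 0.0113
t 12.9 [ 0.5384 -0.0186  0.1481] psi 96.92 tilt [-0.0001  0.0003] F [-1.1 -0.5 -1.1] w 0.0110
n 1 offset [-0.218  0.011  1.108] rot [ 0.0003 -0.      0.0013]
150 (np.int64(243), np.int64(274)) 160 (np.int64(238), np.int64(277)) 170 None 180 None 190 (np.int64(243), np.int64(271)) 200 (np.int64(244), np.int64(271)) 210 (np.int64(244), np.int64(271)) 220 (np.int64(244), np.int64(271)) 230 (np.int64(244), np.int64(271)) col258 150
```

>>> jog_arm(commands=[{"offset":[-0.21,0.01,0.3],"rot":[0,0,0.001],"gripper":0.5},{"offset":[0,0,0.6],"rot":[0,0,0],"gripper":0.5},{"offset":[0,0,0.7],"rot":[0,0,0],"gripper":0.5},{"offset":[0,0,0.7],"rot":[0,0,0],"gripper":0.5},{"offset":[0,0,0.6],"rot":[0,0,0],"gripper":0.5},{"offset":[0,0,0.4],"rot":[0,0,0],"gripper":0.5},{"offset":[0,0,0],"rot":[0,0,0],"gripper":0.5},{"offset":[0,0,0],"rot":[0,0,0],"gripper":0.5}])

```text
time: 13.53
tool_pos: [0.5408, -0.0192, 0.1148]
tool_rot: [0.186, -3.136, -0.0]
wrist_force: [0.8, 0.0, -1.8]
grip_width: 0.0109
```

Free so far. I'll continue down to the floor.

>>> jog_arm(commands=[{"offset":[0,0.05,0.6],"rot":[0,0,0],"gripper":0.5},{"offset":[0,0,0.7],"rot":[0,0,0],"gripper":0.5},{"offset":[0,0,0.7],"rot":[0,0,0],"gripper":0.5},{"offset":[0,0,0.7],"rot":[0,0,0],"gripper":0.5},{"offset":[0,0,0.7],"rot":[0,0,0],"gripper":0.5},{"offset":[0,0,0.7],"rot":[0,0,0],"gripper":0.5},{"offset":[0,0,0.7],"rot":[0,0,0],"gripper":0.5},{"offset":[0,0,0.7],"rot":[0,0,0],"gripper":0.5},{"offset":[0,0,0.6],"rot":[0,0,0],"gripper":0.5},{"offset":[0,0,0.6],"rot":[0,0,0],"gripper":0.5},{"offset":[0,0,0.2],"rot":[0,0,0],"gripper":0.5},{"offset":[0,0,0],"rot":[0,0,0],"gripper":0.5},{"offset":[0,0,0],"rot":[0,0,0],"gripper":0.5},{"offset":[0,0,0],"rot":[0,0,0],"gripper":0.5}])

```text
time: 14.7
tool_pos: [0.5407, -0.0186, 0.0461]
tool_rot: [-0.186, 3.136, 0.0]
wrist_force: [-0.6, -0.2, -1.1]
grip_width: 0.0111
```

>>> jog_arm(commands=[{"offset":[0,0,0.1],"rot":[0,0,0],"gripper":0.5},{"offset":[0,0,0.1],"rot":[0,0,0],"gripper":0.5},{"offset":[0,0,0.1],"rot":[0,0,0],"gripper":0.5},{"offset":[0,0,0],"rot":[0,0,0],"gripper":0.5},{"offset":[0,0,0],"rot":[0,0,0],"gripper":0.5}])

```text
time: 15.12
tool_pos: [0.5408, -0.0187, 0.0456]
tool_rot: [-0.186, 3.135, -0.0]
wrist_force: [-5.6, 0.2, 15.3]
grip_width: 0.0111
```

Run:
```python
from h import *
st();c=cap('wrist');st()
plan([.4637,.3271,.124],80.2,13,cur=([.541,-.0186,.20],96.85))
```

```text
t 15.1 [ 0.5408 -0.0187  0.0456] psi 96.79 tilt [0.0013 0.    ] F [-5.6  0.2 15.3] w 0.0111
t 15.2 [ 0.5408 -0.0187  0.0455] psi 96.79 tilt [0.0013 0.0001] F [-3.7  0.5 15.6] w 0.0109
n 13 offset [0.636 2.66  0.585] rot [0.     0.     0.0224]
```

>>> jog_arm(commands=[{"offset":[0,0,-0.2],"rot":[0,0,0],"gripper":2.6},{"offset":[0,0,0],"rot":[0,0,0],"gripper":2.6},{"offset":[0,0,0],"rot":[0,0,0],"gripper":2.6},{"offset":[0,0,0],"rot":[0,0,0],"gripper":2.6},{"offset":[0,0,-1.5],"rot":[0,0,0],"gripper":2.6},{"offset":[0,0,-3.5],"rot":[0,0,0],"gripper":2.6},{"offset":[0,0,-3.5],"rot":[0,0,0],"gripper":2.6},{"offset":[0,0,-3.5],"rot":[0,0,0],"gripper":2.6},{"offset":[0,0,-3.4],"rot":[0,0,0],"gripper":2.6}])

```text
time: 15.92
tool_pos: [0.5405, -0.0186, 0.2004]
tool_rot: [0.186, -3.136, -0.0]
wrist_force: [-0.2, -0.4, -0.5]
grip_width: 0.0256
```

>>> jog_arm(commands=[{"offset":[0.636,2.66,0.585],"rot":[0,0,0.0224],"gripper":2.6},{"offset":[0.636,2.66,0.585],"rot":[0,0,0.0224],"gripper":2.6},{"offset":[0.636,2.66,0.585],"rot":[0,0,0.0224],"gripper":2.6},{"offset":[0.636,2.66,0.585],"rot":[0,0,0.0224],"gripper":2.6},{"offset":[0.636,2.66,0.585],"rot":[0,0,0.0224],"gripper":2.6},{"offset":[0.636,2.66,0.585],"rot":[0,0,0.0224],"gripper":2.6},{"offset":[0.636,2.66,0.585],"rot":[0,0,0.0224],"gripper":2.6},{"offset":[0.636,2.66,0.585],"rot":[0,0,0.0224],"gripper":2.6},{"offset":[0.636,2.66,0.585],"rot":[0,0,0.0224],"gripper":2.6},{"offset":[0.636,2.66,0.585],"rot":[0,0,0.0224],"gripper":2.6},{"offset":[0.636,2.66,0.585],"rot":[0,0,0.0224],"gripper":2.6},{"offset":[0.636,2.66,0.585],"rot":[0,0,0.0224],"gripper":2.6},{"offset":[0.636,2.66,0.585],"rot":[0,0,0.0224],"gripper":2.6},{"offset":[0,0,0],"rot":[0,0,0],"gripper":2.6},{"offset":[0,0,0],"rot":[0,0,0],"gripper":2.6},{"offset":[0,0,0],"rot":[0,0,0],"gripper":2.6},{"offset":[0,0,0],"rot":[0,0,0],"gripper":2.6}])

```text
time: 17.33
tool_pos: [0.464, 0.3262, 0.1231]
tool_rot: [0.272, 3.13, -0.001]
wrist_force: [0.4, -0.1, 0.0]
grip_width: 0.0258
```

Run:
```python
from h import *
st();cap('wrist');st(); plan([.4637,.3271,.045],80.2,4)
```

```text
t 17.3 [0.464  0.3262 0.1231] psi 80.06 tilt [ 0.     -0.0003] F [ 0.4 -0.1  0. ] w 0.0258
t 17.4 [0.4641 0.3262 0.1233] psi 80.04 tilt [ 0.0003 -0.0001] F [-1.1 -0.4  0.2] w 0.0258
n 4 offset [0.014 0.021 1.958] rot [-0.      0.0001 -0.0007]
```

>>> jog_arm(commands=[{"offset":[0.014,0.021,1.95],"rot":[0,0,-0.0007],"gripper":2.6},{"offset":[0.014,0.021,1.95],"rot":[0,0,-0.0007],"gripper":2.6},{"offset":[0.014,0.021,1.95],"rot":[0,0,-0.0007],"gripper":2.6},{"offset":[0.014,0.021,1.95],"rot":[0,0,-0.0007],"gripper":2.6},{"offset":[0,0,0],"rot":[0,0,0],"gripper":2.6},{"offset":[0,0,0],"rot":[0,0,0],"gripper":2.6},{"offset":[0,0,0],"rot":[0,0,0],"gripper":0.5},{"offset":[0,0,0],"rot":[0,0,0],"gripper":0.5},{"offset":[0,0,0],"rot":[0,0,0],"gripper":0.5},{"offset":[0,0,0],"rot":[0,0,0],"gripper":0.5},{"offset":[0,0,0],"rot":[0,0,0],"gripper":0.5}])

```text
time: 18.3
tool_pos: [0.4643, 0.3285, 0.0465]
tool_rot: [0.266, 3.128, 0.002]
wrist_force: [0.8, -1.2, 6.2]
grip_width: 0.011
```

>>> jog_arm(commands=[{"offset":[0,0,-2],"rot":[0,0,0],"gripper":0.5},{"offset":[0,0,-4],"rot":[0,0,0],"gripper":0.5},{"offset":[0,0,-4],"rot":[0,0,0],"gripper":0.5},{"offset":[0,0,-3],"rot":[0,0,0],"gripper":0.5},{"offset":[0,0,-2],"rot":[0,0,0],"gripper":0.5},{"offset":[0,0,0],"rot":[0,0,0],"gripper":0.5},{"offset":[0,0,0],"rot":[0,0,0],"gripper":0.5},{"offset":[0,0,0],"rot":[0,0,0],"gripper":0.5}])

```text
time: 18.97
tool_pos: [0.4625, 0.3276, 0.1936]
tool_rot: [-0.266, -3.128, 0.003]
wrist_force: [-0.2, -0.6, -0.0]
grip_width: 0.0113
```

Run:
```python
from h import *
st();cap('wrist');st(); plan([.5458,-.0603,.148],96.85,14)
```

```text
t 19.0 [0.4625 0.3276 0.1936] psi 80.27 tilt [-0.0022 -0.0014] F [-0.2 -0.6 -0. ] w 0.0113
t 19.0 [0.4624 0.3275 0.1931] psi 80.27 tilt [-0.003 -0.002] F [-0.2 -0.1 -1.1] w 0.0112
n 14 offset [-0.697 -2.756  0.325] rot [-0.0002 -0.0002 -0.0207]
```

>>> jog_arm(commands=[{"offset":[-0.69,-2.756,0.325],"rot":[0,0,-0.0207],"gripper":0.5},{"offset":[-0.69,-2.756,0.325],"rot":[0,0,-0.0207],"gripper":0.5},{"offset":[-0.69,-2.756,0.325],"rot":[0,0,-0.0207],"gripper":0.5},{"offset":[-0.69,-2.756,0.325],"rot":[0,0,-0.0207],"gripper":0.5},{"offset":[-0.69,-2.756,0.325],"rot":[0,0,-0.0207],"gripper":0.5},{"offset":[-0.69,-2.756,0.325],"rot":[0,0,-0.0207],"gripper":0.5},{"offset":[-0.69,-2.756,0.325],"rot":[0,0,-0.0207],"gripper":0.5},{"offset":[-0.69,-2.756,0.325],"rot":[0,0,-0.0207],"gripper":0.5},{"offset":[-0.69,-2.756,0.325],"rot":[0,0,-0.0207],"gripper":0.5},{"offset":[-0.69,-2.756,0.325],"rot":[0,0,-0.0207],"gripper":0.5},{"offset":[-0.69,-2.756,0.325],"rot":[0,0,-0.0207],"gripper":0.5},{"offset":[-0.69,-2.756,0.325],"rot":[0,0,-0.0207],"gripper":0.5},{"offset":[-0.69,-2.756,0.325],"rot":[0,0,-0.0207],"gripper":0.5},{"offset":[-0.69,-2.756,0.325],"rot":[0,0,-0.0207],"gripper":0.5},{"offset":[0,0,0],"rot":[0,0,0],"gripper":0.5},{"offset":[0,0,0],"rot":[0,0,0],"gripper":0.5},{"offset":[0,0,0],"rot":[0,0,0],"gripper":0.5},{"offset":[0,0,0],"rot":[0,0,0],"gripper":0.5},{"offset":[0,0,0],"rot":[0,0,0],"gripper":0.5}])

```text
time: 20.6
tool_pos: [0.5456, -0.0585, 0.1493]
tool_rot: [0.19, -3.135, -0.001]
wrist_force: [-0.7, 0.4, -0.6]
grip_width: 0.0111
```

Run:
```python
from h import *
st();cap('wrist');st(); plan([.5458,-.0603,.145],96.85,1)
```

```text
t 20.6 [ 0.5456 -0.0585  0.1493] psi 96.94 tilt [-0.0006  0.0005] F [-0.7  0.4 -0.6] w 0.0111
t 20.6 [ 0.5457 -0.0585  0.1495] psi 96.95 tilt [-0.0001  0.0004] F [-0.1 -0.3 -1.4] w 0.0107
n 1 offset [ 0.016 -0.179  0.452] rot [ 0.0004 -0.      0.0017]
```

>>> jog_arm(commands=[{"offset":[0.01,-0.18,0.3],"rot":[0,0,0.0017],"gripper":0.5},{"offset":[0,0,0.6],"rot":[0,0,0],"gripper":0.5},{"offset":[0,0,0.8],"rot":[0,0,0],"gripper":0.5},{"offset":[0,0,0.8],"rot":[0,0,0],"gripper":0.5},{"offset":[0,0,0.7],"rot":[0,0,0],"gripper":0.5},{"offset":[0,0,0.3],"rot":[0,0,0],"gripper":0.5},{"offset":[0,0,0],"rot":[0,0,0],"gripper":0.5},{"offset":[0,0,0],"rot":[0,0,0],"gripper":0.5}])

```text
time: 21.32
tool_pos: [0.5459, -0.0612, 0.1142]
tool_rot: [0.185, -3.135, -0.001]
wrist_force: [-0.1, 1.2, -1.3]
grip_width: 0.0109
```

>>> jog_arm(commands=[{"offset":[0,0.06,0.6],"rot":[0,0,0],"gripper":0.5},{"offset":[0,0,0.7],"rot":[0,0,0],"gripper":0.5},{"offset":[0,0,0.7],"rot":[0,0,0],"gripper":0.5},{"offset":[0,0,0.7],"rot":[0,0,0],"gripper":0.5},{"offset":[0,0,0.7],"rot":[0,0,0],"gripper":0.5},{"offset":[0,0,0.7],"rot":[0,0,0],"gripper":0.5},{"offset":[0,0,0.7],"rot":[0,0,0],"gripper":0.5},{"offset":[0,0,0.7],"rot":[0,0,0],"gripper":0.5},{"offset":[0,0,0.6],"rot":[0,0,0],"gripper":0.5},{"offset":[0,0,0.6],"rot":[0,0,0],"gripper":0.5},{"offset":[0,0,0.3],"rot":[0,0,0],"gripper":0.5},{"offset":[0,0,0.1],"rot":[0,0,0],"gripper":0.5},{"offset":[0,0,0],"rot":[0,0,0],"gripper":0.5},{"offset":[0,0,0],"rot":[0,0,0],"gripper":0.5},{"offset":[0,0,0],"rot":[0,0,0],"gripper":0.5}])

```text
time: 22.57
tool_pos: [0.5461, -0.0608, 0.0464]
tool_rot: [-0.186, 3.135, -0.0]
wrist_force: [-7.3, 0.7, 20.7]
grip_width: 0.0114
```

>>> jog_arm(commands=[{"offset":[0,0,-0.3],"rot":[0,0,0],"gripper":2.6},{"offset":[0,0,0],"rot":[0,0,0],"gripper":2.6},{"offset":[0,0,0],"rot":[0,0,0],"gripper":2.6},{"offset":[0,0,0],"rot":[0,0,0],"gripper":2.6},{"offset":[0,0,-1.5],"rot":[0,0,0],"gripper":2.6},{"offset":[0,0,-3.5],"rot":[0,0,0],"gripper":2.6},{"offset":[0,0,-3.5],"rot":[0,0,0],"gripper":2.6},{"offset":[0,0,-3.5],"rot":[0,0,0],"gripper":2.6},{"offset":[0,0.9,-2],"rot":[0,0,0],"gripper":2.6},{"offset":[0,0.9,-2],"rot":[0,0,0],"gripper":2.6},{"offset":[0,0.9,-2],"rot":[0,0,0],"gripper":2.6},{"offset":[0,0.9,-2],"rot":[0,0,0],"gripper":2.6},{"offset":[0,0.6,0],"rot":[0,0,0],"gripper":2.6},{"offset":[0,0,0],"rot":[0,0,0],"gripper":2.6},{"offset":[0,0,0],"rot":[0,0,0],"gripper":2.6},{"offset":[0,0,0],"rot":[0,0,0],"gripper":2.6}])

```text
time: 23.9
tool_pos: [0.5405, -0.0193, 0.245]
tool_rot: [0.185, -3.134, -0.0]
wrist_force: [1.3, -0.2, 1.1]
grip_width: 0.0258
```

Run:
```python
from h import *
st(); c=cap('wrist'); np.save('w5.npy',c,allow_pickle=True); b=cap('top'); np.save('t5.npy',b,allow_pickle=True)
tops(c,.076,(150,145,380,225)); marks(c,.09,(90,222,430,245))
A=cv2.resize(c['frame'][:,:,::-1],(512,384)); cv2.imwrite('pics/w5.png',cv2.resize(np.hstack([A[60:340],b['frame'][60:340,200:480,::-1]]),(792,280)))
```

```text
t 23.9 [ 0.5405 -0.0193  0.245 ] psi 96.77 tilt [-0.0024 -0.    ] F [ 1.3 -0.2  1.1] w 0.0258
red px 219.4 179.8 c [549.6 -60.6] mean [547.5 -60.8] size [81.1 10.9] xang 7.1
yellow px 258.1 180.7 c [544.8 -19. ] mean [543.7 -18.9] size [80.6 11.1] xang 7.0
blue px 297.7 181.7 c [539.6  23.8] mean [539.7  24.1] size [81.2 11.2] xang 6.8
red [211, 226, 20, 7, 140] [220.5 229. ] [ 0.5985 -0.0538]
yellow [249, 226, 21, 7, 138] [258.8 229. ] [ 0.5933 -0.0123]
blue [287, 226, 21, 7, 140] [297.4 229. ] [0.5886 0.0297]
```

View pics/w5.png

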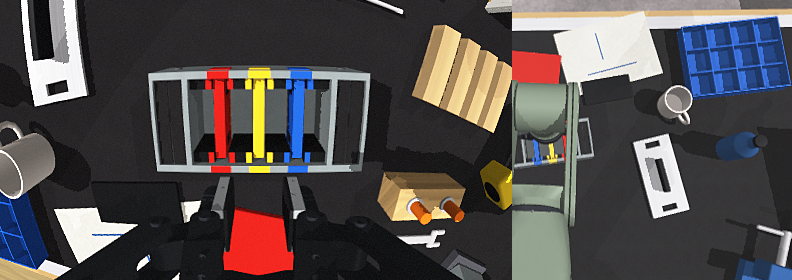

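The wrist picture shows all three modules in the slots of their own colours and the rack empty. Next I'll locate the lid.

```bash
cat >> h.py <<'E'
def lid(c,box,z,vmin=150):
    hsv=cv2.cvtColor(c['frame'],cv2.COLOR_RGB2HSV); x0,y0,x1,y1=box
    m=cv2.inRange(hsv,np.array((0,0,vmin)),np.array((180,45,255))); k=np.zeros_like(m); k[y0:y1,x0:x1]=m[y0:y1,x0:x1]
    n,l,s,cc=cv2.connectedComponentsWithStats(k); i=1+np.argmax(s[1:,4]); ys,xs=np.where(l==i)
    P=np.array([onz(c,u,v,z)[:2] for u,v in zip(xs,ys)])*1000
    rc=cv2.minAreaRect(P.astype(np.float32)); bp=cv2.boxPoints(rc); e=max([bp[1]-bp[0],bp[2]-bp[1]],key=np.linalg.norm); a=np.degrees(np.arctan2(e[1],e[0]))%180
    print('lid px',s[i].tolist(),'c',np.array(rc[0]).round(1),'size',np.array(rc[1]).round(1),'long axis %.1f'%a,'jaw psi %.1f'%(a-90)); return np.array(rc[0])/1000,a-90
E
python3 - <<'E'
from h import *
b=np.load('t5.npy',allow_pickle=True).item()
p,a=lid(b,(318,185,385,285),.012)
plan([*p,.245],a,16)
E
```

```text
lid px [321, 194, 57, 84, 2393] c [ 446.5 -344.8] size [233.2 111.3] long axis 12.8 jaw psi -77.2
n 16 offset [-2.745e+00 -1.671e+00 -2.000e-03] rot [-2.000e-04 -1.000e-04  1.898e-01]
```

>>> jog_arm(commands=[{"offset":[0,0,0],"rot":[0,0,0.1215],"gripper":4},{"offset":[0,0,0],"rot":[0,0,0.1215],"gripper":4},{"offset":[0,0,0],"rot":[0,0,0.1215],"gripper":4},{"offset":[0,0,0],"rot":[0,0,0.1215],"gripper":4},{"offset":[0,0,0],"rot":[0,0,0.1215],"gripper":4},{"offset":[0,0,0],"rot":[0,0,0.1215],"gripper":4},{"offset":[0,0,0],"rot":[0,0,0.1215],"gripper":4},{"offset":[0,0,0],"rot":[0,0,0.1215],"gripper":4},{"offset":[0,0,0],"rot":[0,0,0.1215],"gripper":4},{"offset":[0,0,0],"rot":[0,0,0.1215],"gripper":4},{"offset":[0,0,0],"rot":[0,0,0.1215],"gripper":4},{"offset":[0,0,0],"rot":[0,0,0.1215],"gripper":4},{"offset":[0,0,0],"rot":[0,0,0.1215],"gripper":4},{"offset":[0,0,0],"rot":[0,0,0.1215],"gripper":4},{"offset":[0,0,0],"rot":[0,0,0.1215],"gripper":4},{"offset":[0,0,0],"rot":[0,0,0.1215],"gripper":4},{"offset":[0,0,0],"rot":[0,0,0.1215],"gripper":4},{"offset":[0,0,0],"rot":[0,0,0.1215],"gripper":4},{"offset":[0,0,0],"rot":[0,0,0.1215],"gripper":4},{"offset":[0,0,0],"rot":[0,0,0.1215],"gripper":4}])

```text
time: 25.67
tool_pos: [0.5409, -0.0194, 0.2456]
tool_rot: [-2.879, -1.257, 0.002]
wrist_force: [-0.2, 0.5, 0.1]
grip_width: 0.0401
```

Run:
```python
from h import *
st();plan([.4465,-.3448,.245],-77.2,11,cur=([.5405,-.019,.245],-77.2)); plan([.5405,-.019,.245],-77.2,5)
```

```text
t 25.7 [ 0.5409 -0.0194  0.2456] psi -42.83 tilt [-0.0014  0.0002] F [-0.2  0.5  0.1] w 0.0401
n 11 offset [-1.489  2.699  0.   ] rot [0. 0. 0.]
n 5 offset [-0.002 -0.012  0.013] rot [-0.0002  0.0002  0.12  ]
```

>>> jog_arm(commands=[{"offset":[0,0,0],"rot":[0,0,0.12],"gripper":4},{"offset":[0,0,0],"rot":[0,0,0.12],"gripper":4},{"offset":[0,0,0],"rot":[0,0,0.12],"gripper":4},{"offset":[0,0,0],"rot":[0,0,0.12],"gripper":4},{"offset":[0,0,0],"rot":[0,0,0.12],"gripper":4},{"offset":[-1.489,2.699,0],"rot":[0,0,0],"gripper":4},{"offset":[-1.489,2.699,0],"rot":[0,0,0],"gripper":4},{"offset":[-1.489,2.699,0],"rot":[0,0,0],"gripper":4},{"offset":[-1.489,2.699,0],"rot":[0,0,0],"gripper":4},{"offset":[-1.489,2.699,0],"rot":[0,0,0],"gripper":4},{"offset":[-1.489,2.699,0],"rot":[0,0,0],"gripper":4},{"offset":[-1.489,2.699,0],"rot":[0,0,0],"gripper":4},{"offset":[-1.489,2.699,0],"rot":[0,0,0],"gripper":4},{"offset":[-1.489,2.699,0],"rot":[0,0,0],"gripper":4},{"offset":[-1.489,2.699,0],"rot":[0,0,0],"gripper":4},{"offset":[-1.489,2.699,0],"rot":[0,0,0],"gripper":4},{"offset":[0,0,0],"rot":[0,0,0],"gripper":4},{"offset":[0,0,0],"rot":[0,0,0],"gripper":4},{"offset":[0,0,0],"rot":[0,0,0],"gripper":4},{"offset":[0,0,0],"rot":[0,0,0],"gripper":4}])

```text
time: 27.33
tool_pos: [0.4494, -0.3445, 0.2461]
tool_rot: [-3.12, -0.361, 0.0]
wrist_force: [0.1, 0.2, 0.5]
grip_width: 0.0398
```

Run:
```python
from h import *
st();c=cap('wrist');np.save('w6.npy',c,allow_pickle=True);st();save(c,'w6.png')
p,a=lid(c,(150,60,370,235),.012)
plan([*p,.1],-77.2,5)
```

```text
t 27.3 [ 0.4494 -0.3445  0.2461] psi -76.79 tilt [-0.0002  0.0011] F [0.1 0.2 0.5] w 0.0398
t 27.4 [ 0.4495 -0.3444  0.2463] psi -76.76 tilt [-0.      0.0008] F [-0.4  0.1 -0.6] w 0.0401
lid px [215, 79, 88, 156, 11202] c [ 457.9 -342.7] size [208.8 110.9] long axis 12.6 jaw psi -77.4
n 5 offset [0.17  0.007 2.927] rot [-0.0001 -0.      0.0015]
```

View pics/w6.png

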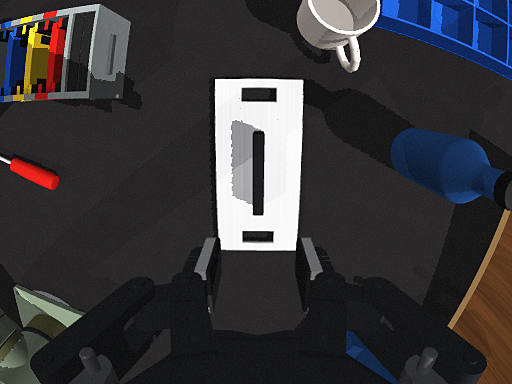

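Run:
```python
from h import *
c=np.load('w6.npy',allow_pickle=True).item()
p,a=lid(c,(205,60,320,252),.012)
# ridge dark blob, slots
g=cv2.cvtColor(c['frame'],cv2.COLOR_RGB2GRAY); m=(g<60).astype(np.uint8); k=np.zeros_like(m);k[85:246,222:294]=m[85:246,222:294]
n,l,s,cc=cv2.connectedComponentsWithStats(k)
for i in range(1,n):
    if s[i,4]>60: print(s[i].tolist(),cc[i].round(1),onz(c,*cc[i],.012).round(4),onz(c,*cc[i],.05).round(4))
plan([*p,.1],a,5)
```

```text
lid px [215, 79, 88, 172, 12166] c [ 446.1 -345.4] size [232.9 110.9] long axis 12.6 jaw psi -77.4
[242, 88, 34, 14, 443] [258.5  94. ] [ 0.5401 -0.324   0.012 ] [ 0.5383 -0.3244  0.05  ]
[253, 131, 11, 84, 902] [257.9 172. ] [ 0.4424 -0.3461  0.012 ] [ 0.4505 -0.3443  0.05  ]
[243, 231, 30, 11, 290] [257.3 235.8] [ 0.3543 -0.366   0.012 ] [ 0.3713 -0.3621  0.05  ]
n 5 offset [-0.071  0.005  2.926] rot [-0.0001 -0.      0.0023]
```

>>> jog_arm(commands=[{"offset":[-0.071,0.005,2.926],"rot":[0,0,0.0023],"gripper":4},{"offset":[-0.071,0.005,2.926],"rot":[0,0,0.0023],"gripper":4},{"offset":[-0.071,0.005,2.926],"rot":[0,0,0.0023],"gripper":4},{"offset":[-0.071,0.005,2.926],"rot":[0,0,0.0023],"gripper":4},{"offset":[-0.071,0.005,2.926],"rot":[0,0,0.0023],"gripper":4},{"offset":[0,0,2.5],"rot":[0,0,0],"gripper":4},{"offset":[0,0,2.5],"rot":[0,0,0],"gripper":4},{"offset":[0,0,1.5],"rot":[0,0,0],"gripper":4},{"offset":[0,0,0.8],"rot":[0,0,0],"gripper":4},{"offset":[0,0,0.5],"rot":[0,0,0],"gripper":4},{"offset":[0,0,0],"rot":[0,0,0],"gripper":4},{"offset":[0,0,0],"rot":[0,0,0],"gripper":4},{"offset":[0,0,0],"rot":[0,0,0],"gripper":4}])

```text
time: 28.47
tool_pos: [0.4468, -0.3469, 0.0234]
tool_rot: [3.121, 0.343, 0.003]
wrist_force: [0.3, 0.6, 0.1]
grip_width: 0.0401
```

Run:
```python
from h import *
st();cap('wrist');st();plan([.4463,-.3453,.019],-77.4,1)
```

```text
t 28.5 [ 0.4468 -0.3469  0.0234] psi -77.47 tilt [ 0.0022 -0.0014] F [0.3 0.6 0.1] w 0.0401
t 28.5 [ 0.4467 -0.3469  0.0234] psi -77.48 tilt [ 0.0022 -0.0014] F [-0.8 -0.1  0.4] w 0.0400
n 1 offset [-0.002 -0.164  0.441] rot [ 0.0018 -0.0018 -0.0015]
```

Next I'll close and lift 4 cm to check the grip, then rise.

>>> jog_arm(commands=[{"offset":[0,-0.16,0.4],"rot":[0.0018,-0.0018,0],"gripper":4},{"offset":[0,0,0],"rot":[0,0,0],"gripper":4},{"offset":[0,0,0],"rot":[0,0,0],"gripper":0.5},{"offset":[0,0,0],"rot":[0,0,0],"gripper":0.5},{"offset":[0,0,0],"rot":[0,0,0],"gripper":0.5},{"offset":[0,0,0],"rot":[0,0,0],"gripper":0.5},{"offset":[0,0,0],"rot":[0,0,0],"gripper":0.5},{"offset":[0,0,0],"rot":[0,0,0],"gripper":0.5}])

```text
time: 29.18
tool_pos: [0.4457, -0.3451, 0.0184]
tool_rot: [-3.122, -0.342, 0.002]
wrist_force: [-0.9, -0.3, 2.3]
grip_width: 0.0134
```

>>> jog_arm(commands=[{"offset":[0,0,-1],"rot":[0,0,0],"gripper":0.5},{"offset":[0,0,-2],"rot":[0,0,0],"gripper":0.5},{"offset":[0,0,-2.5],"rot":[0,0,0],"gripper":0.5},{"offset":[0,0,-2.5],"rot":[0,0,0],"gripper":0.5},{"offset":[0,0,-2.5],"rot":[0,0,0],"gripper":0.5},{"offset":[0,0,-2.5],"rot":[0,0,0],"gripper":0.5},{"offset":[0,0,-2.5],"rot":[0,0,0],"gripper":0.5},{"offset":[0,0,-2.5],"rot":[0,0,0],"gripper":0.5},{"offset":[0,0,0],"rot":[0,0,0],"gripper":0.5},{"offset":[0,0,0],"rot":[0,0,0],"gripper":0.5}])

```text
time: 30.02
tool_pos: [0.446, -0.3451, 0.1988]
tool_rot: [-3.122, -0.342, 0.001]
wrist_force: [-0.7, 0.2, -4.8]
grip_width: 0.0132
```

Run:
```python
from h import *
st();cap('wrist');st()
s=r.get_state(); plan([*s['tool_pos'][:2],.2],6.85,14)
plan([.5415,-.0185,.2],6.85,11,cur=([*s['tool_pos'][:2],.2],6.85))
```

```text
t 30.0 [ 0.446  -0.3451  0.1988] psi -77.50 tilt [-0.0006  0.0007] F [-0.7  0.2 -4.8] w 0.0132
t 30.1 [ 0.4451 -0.3444  0.1971] psi -77.50 tilt [-0.0036  0.0031] F [ 0.6  0.1 -5.1] w 0.0136
n 14 offset [-0.    -0.    -0.021] rot [-0.0004 -0.     -0.1051]
n 11 offset [2.837 1.223 0.   ] rot [0. 0. 0.]
```

Run:
```python
from h import *
plan([.5415,-.0185,.2],-77.5,12,cur=([.4455,-.345,.198],-77.5))
```

```text
n 12 offset [ 1.37  -2.483 -0.017] rot [0. 0. 0.]
```

>>> jog_arm(commands=[{"offset":[0.6,-1.2,0],"rot":[0,0,0],"gripper":0.5},{"offset":[1.37,-2.483,0],"rot":[0,0,0],"gripper":0.5},{"offset":[1.37,-2.483,0],"rot":[0,0,0],"gripper":0.5},{"offset":[1.37,-2.483,0],"rot":[0,0,0],"gripper":0.5},{"offset":[1.37,-2.483,0],"rot":[0,0,0],"gripper":0.5},{"offset":[1.37,-2.483,0],"rot":[0,0,0],"gripper":0.5},{"offset":[1.37,-2.483,0],"rot":[0,0,0],"gripper":0.5},{"offset":[1.37,-2.483,0],"rot":[0,0,0],"gripper":0.5},{"offset":[1.37,-2.483,0],"rot":[0,0,0],"gripper":0.5},{"offset":[1.37,-2.483,0],"rot":[0,0,0],"gripper":0.5},{"offset":[1.37,-2.483,0],"rot":[0,0,0],"gripper":0.5},{"offset":[1.37,-2.483,0],"rot":[0,0,0],"gripper":0.5},{"offset":[0.7,-1.2,0],"rot":[0,0,0],"gripper":0.5},{"offset":[0,0,0],"rot":[0,0,0],"gripper":0.5}])

```text
time: 31.23
tool_pos: [0.5409, -0.0163, 0.1966]
tool_rot: [-3.119, -0.347, 0.008]
wrist_force: [0.3, -0.4, -3.9]
grip_width: 0.013
```

>>> jog_arm(commands=[{"offset":[0,0,0],"rot":[0,0,-0.06],"gripper":0.5},{"offset":[0,0,0],"rot":[0,0,-0.1],"gripper":0.5},{"offset":[0,0,0],"rot":[0,0,-0.1],"gripper":0.5},{"offset":[0,0,0],"rot":[0,0,-0.1],"gripper":0.5},{"offset":[0,0,0],"rot":[0,0,-0.1],"gripper":0.5},{"offset":[0,0,0],"rot":[0,0,-0.1],"gripper":0.5},{"offset":[0,0,0],"rot":[0,0,-0.1],"gripper":0.5},{"offset":[0,0,0],"rot":[0,0,-0.1],"gripper":0.5},{"offset":[0,0,0],"rot":[0,0,-0.1],"gripper":0.5},{"offset":[0,0,0],"rot":[0,0,-0.1],"gripper":0.5},{"offset":[0,0,0],"rot":[0,0,-0.1],"gripper":0.5},{"offset":[0,0,0],"rot":[0,0,-0.1],"gripper":0.5},{"offset":[0,0,0],"rot":[0,0,-0.1],"gripper":0.5},{"offset":[0,0,0],"rot":[0,0,-0.1],"gripper":0.5},{"offset":[0,0,0],"rot":[0,0,-0.1],"gripper":0.5},{"offset":[0,0,0],"rot":[0,0,-0.06],"gripper":0.5},{"offset":[0,0,0],"rot":[0,0,0],"gripper":0.5},{"offset":[0,0,0],"rot":[0,0,0],"gripper":0.5},{"offset":[0,0,0],"rot":[0,0,0],"gripper":0.5},{"offset":[0,0,0],"rot":[0,0,0],"gripper":0.5}])

```text
time: 32.9
tool_pos: [0.5411, -0.0199, 0.1982]
tool_rot: [-2.027, -2.396, 0.001]
wrist_force: [0.5, -0.4, -3.9]
grip_width: 0.0128
```

Run:
```python
from h import *
st();c=cap('wrist');st();np.save('w7.npy',c,allow_pickle=True);save(c,'w7.png')
plan([.5412,-.0185,.145],6.85,3)
```

```text
t 32.9 [ 0.5411 -0.0199  0.1982] psi 9.53 tilt [-0.0027  0.0014] F [ 0.5 -0.4 -3.9] w 0.0128
t 33.0 [ 0.5412 -0.0198  0.1983] psi 9.54 tilt [-0.0024  0.0015] F [ 0.9 -0.6 -3.5] w 0.0132
n 3 offset [0.04  0.008 1.776] rot [-0.0007 -0.0006  0.0157]
```

View pics/w7.png

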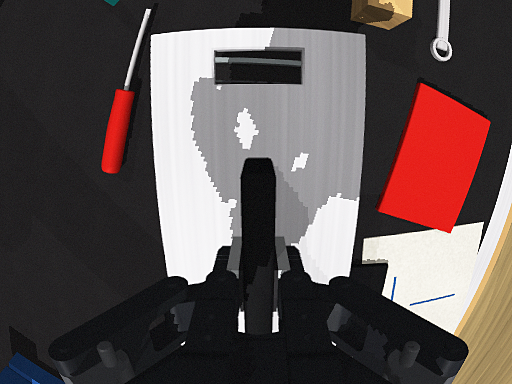

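Run:
```python
from h import *
c=np.load('w7.npy',allow_pickle=True).item(); s=c['s'];R=Rn.from_rotvec(s['tool_rot']).as_matrix()
for u,v in[(259,66.5),(152,37),(366,36),(258,35)]: print(R.T@(onz(c,u,v,s['tool_pos'][2]-.0065)-s['tool_pos']))
plan([.542,-.0185,.13],6.85,4)
```

```text
[0.09575211 0.00101936 0.00667369]
[ 0.11474532 -0.05400375  0.00684399]
[0.11536489 0.05606887 0.00657435]
[0.1121943  0.0005276  0.00670515]
n 4 offset [0.027 0.026 1.707] rot [-0.0005 -0.0004  0.0117]
```

>>> jog_arm(commands=[{"offset":[0.027,0.01,1.7],"rot":[0,0,0.0117],"gripper":0.5},{"offset":[0.027,0.01,1.7],"rot":[0,0,0.0117],"gripper":0.5},{"offset":[0.027,0.01,1.7],"rot":[0,0,0.0117],"gripper":0.5},{"offset":[0.027,0.01,1.7],"rot":[0,0,0.0117],"gripper":0.5},{"offset":[0,0,1.0],"rot":[0,0,0],"gripper":0.5},{"offset":[0,0,0.7],"rot":[0,0,0],"gripper":0.5},{"offset":[0,0,0],"rot":[0,0,0],"gripper":0.5},{"offset":[0,0,0],"rot":[0,0,0],"gripper":0.5},{"offset":[0,0,0],"rot":[0,0,0],"gripper":0.5},{"offset":[0,0,0],"rot":[0,0,0],"gripper":0.5}])

```text
time: 33.78
tool_pos: [0.5422, -0.0184, 0.1146]
tool_rot: [-2.083, -2.351, -0.002]
wrist_force: [-0.4, 0.5, -4.6]
grip_width: 0.0131
```

Run:
```python
from h import *
st();cap('wrist');st();plan([.5417,-.0185,.106],6.85,1)
```

```text
t 33.8 [ 0.5422 -0.0184  0.1146] psi 6.91 tilt [0.0003 0.0014] F [-0.4  0.5 -4.6] w 0.0131
t 33.8 [ 0.5421 -0.0184  0.1145] psi 6.92 tilt [0.0001 0.0014] F [ 0.   0.5 -4.1] w 0.0129
n 1 offset [-0.005 -0.043  0.849] rot [ 0.0003 -0.0014  0.0011]
```

>>> jog_arm(commands=[{"offset":[0,-0.04,0.3],"rot":[0,-0.0014,0.001],"gripper":0.5},{"offset":[0,0,0.3],"rot":[0,0,0],"gripper":0.5},{"offset":[0,0,0.3],"rot":[0,0,0],"gripper":0.5},{"offset":[0,0,0.1],"rot":[0,0,0],"gripper":0.5},{"offset":[0,0,0],"rot":[0,0,0],"gripper":0.5},{"offset":[0,0,0],"rot":[0,0,0],"gripper":0.5},{"offset":[0,0,0],"rot":[0,0,0],"gripper":0.5}])

```text
time: 34.42
tool_pos: [0.5412, -0.0184, 0.1035]
tool_rot: [-2.084, -2.349, 0.001]
wrist_force: [-0.1, 0.2, -4.0]
grip_width: 0.0132
```

>>> jog_arm(commands=[{"offset":[0,0,0.1],"rot":[0,0,0],"gripper":0.5},{"offset":[0,0,0.1],"rot":[0,0,0],"gripper":0.5},{"offset":[0,0,0.1],"rot":[0,0,0],"gripper":0.5},{"offset":[0,0,0],"rot":[0,0,0],"gripper":0.5},{"offset":[0,0,0],"rot":[0,0,0],"gripper":0.5},{"offset":[0,0,0],"rot":[0,0,0],"gripper":0.5}])

```text
time: 34.92
tool_pos: [0.5413, -0.0184, 0.1024]
tool_rot: [-2.084, -2.35, 0.0]
wrist_force: [-3.8, 0.8, 7.3]
grip_width: 0.0131
```

Run:
```python
from h import *
plan([.636,.243,.23],6.85,10,cur=([.5413,-.0184,.2],6.85))
```

```text
n 10 offset [ 2.482  1.252 -0.3  ] rot [0. 0. 0.]
```

>>> jog_arm(commands=[{"offset":[0,0,-0.15],"rot":[0,0,0],"gripper":4},{"offset":[0,0,0],"rot":[0,0,0],"gripper":4},{"offset":[0,0,0],"rot":[0,0,0],"gripper":4},{"offset":[0,0,0],"rot":[0,0,0],"gripper":4},{"offset":[0,0,-0.7],"rot":[0,0,0],"gripper":4},{"offset":[0,0,-1.5],"rot":[0,0,0],"gripper":4},{"offset":[0,0,-2.5],"rot":[0,0,0],"gripper":4},{"offset":[0,0,-2.5],"rot":[0,0,0],"gripper":4},{"offset":[0,0,-2.5],"rot":[0,0,0],"gripper":4}])

```text
time: 35.67
tool_pos: [0.5411, -0.0184, 0.2003]
tool_rot: [-2.084, -2.349, 0.002]
wrist_force: [0.5, 0.3, 0.1]
grip_width: 0.0401
```

>>> jog_arm(commands=[{"offset":[2.482,1.252,-0.3],"rot":[0,0,0],"gripper":4},{"offset":[2.482,1.252,-0.3],"rot":[0,0,0],"gripper":4},{"offset":[2.482,1.252,-0.3],"rot":[0,0,0],"gripper":4},{"offset":[2.482,1.252,-0.3],"rot":[0,0,0],"gripper":4},{"offset":[2.482,1.252,-0.3],"rot":[0,0,0],"gripper":4},{"offset":[2.482,1.252,-0.3],"rot":[0,0,0],"gripper":4},{"offset":[2.482,1.252,-0.3],"rot":[0,0,0],"gripper":4},{"offset":[2.482,1.252,-0.3],"rot":[0,0,0],"gripper":4},{"offset":[2.482,1.252,-0.3],"rot":[0,0,0],"gripper":4},{"offset":[2.482,1.252,-0.3],"rot":[0,0,0],"gripper":4},{"offset":[0,0,0],"rot":[0,0,0],"gripper":4},{"offset":[0,0,0],"rot":[0,0,0],"gripper":4},{"offset":[0,0,0],"rot":[0,0,0],"gripper":4},{"offset":[0,0,0],"rot":[0,0,0],"gripper":4}])

```text
time: 36.83
tool_pos: [0.6356, 0.2419, 0.229]
tool_rot: [-2.085, -2.348, 0.003]
wrist_force: [0.3, 0.3, 0.0]
grip_width: 0.0405
```

```bash
cat >> h.py <<'E'
def pins(c,z=.098):
    hsv=cv2.cvtColor(c['frame'],cv2.COLOR_RGB2HSV); m=cv2.inRange(hsv,np.array((5,170,90)),np.array((16,255,255)))
    n,l,s,cc=cv2.connectedComponentsWithStats(m)
    for i in range(1,n):
        if s[i,4]>40: print(s[i].tolist(),cc[i].round(1),onz(c,*cc[i],z).round(4))
E
python3 - <<'E'
from h import *
st();c=cap('wrist');st();np.save('w8.npy',c,allow_pickle=True);cv2.imwrite('pics/w8.png',cv2.resize(c['frame'][:,:,::-1],(800,600)))
pins(c)
E
```

```text
t 36.8 [0.6356 0.2419 0.229 ] psi 6.81 tilt [-0.0022 -0.0004] F [0.3 0.3 0. ] w 0.0405
t 36.9 [0.6356 0.2418 0.2291] psi 6.79 tilt [-0.0021 -0.0003] F [-0.6 -0.6 -0.8] w 0.0399
[254, 143, 17, 12, 69] [262.  146.2] [0.6347 0.2814 0.098 ]
[250, 198, 17, 17, 163] [258.4 204.5] [0.6382 0.2248 0.098 ]
```

View pics/w8.png

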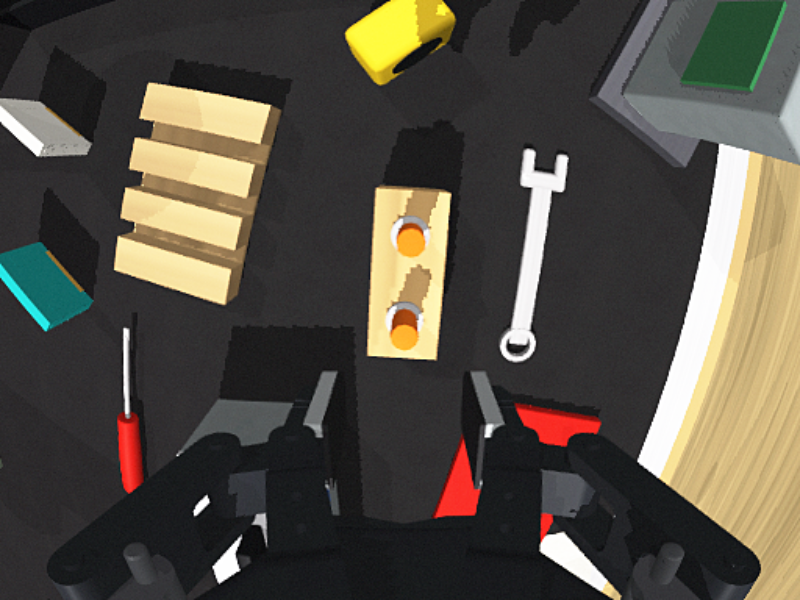

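Run:
```python
from h import *
c=np.load('w8.npy',allow_pickle=True).item(); hsv=cv2.cvtColor(c['frame'],cv2.COLOR_RGB2HSV)
m=cv2.inRange(hsv,np.array((5,170,240)),np.array((20,255,255))); n,l,s,cc=cv2.connectedComponentsWithStats(m)
for i in range(1,n):
    if s[i,4]>40: print(s[i].tolist(),cc[i].round(1),onz(c,*cc[i],.098).round(4), (onz(c,s[i,0],cc[i][1],.098)-onz(c,s[i,0]+s[i,2]-1,cc[i][1],.098)).round(4))
q=np.array([onz(c,(u+.5)*.64-.5,(v+.5)*.64-.5,.06) for u,v in[(376,187),(451,190),(437,359),(368,355)]]);print(q.round(4),q.mean(0))
```

```text
[254, 146, 18, 18, 262] [262.5 154.9] [0.6362 0.2734 0.098 ] [-0.0157 -0.0019  0.    ]
[250, 208, 18, 16, 215] [258.3 215.4] [0.6395 0.2135 0.098 ] [-0.0166 -0.002   0.    ]
[[0.6101 0.302  0.06  ]
 [0.6599 0.3061 0.06  ]
 [0.6672 0.1848 0.06  ]
 [0.6168 0.1819 0.06  ]] [0.63851614 0.24372846 0.06      ]
```

Run:
```python
from h import *
plan([.639,.2135,.13],6.85,4)
```

```text
n 4 offset [-0.713  0.003  2.476] rot [-0.0005  0.     -0.0002]
```

>>> jog_arm(commands=[{"offset":[-0.713,0.003,2.476],"rot":[0,0,0],"gripper":4},{"offset":[-0.713,0.003,2.476],"rot":[0,0,0],"gripper":4},{"offset":[-0.713,0.003,2.476],"rot":[0,0,0],"gripper":4},{"offset":[-0.713,0.003,2.476],"rot":[0,0,0],"gripper":4},{"offset":[0,0,2],"rot":[0,0,0],"gripper":4},{"offset":[0,0,2],"rot":[0,0,0],"gripper":4},{"offset":[0,0,1.2],"rot":[0,0,0],"gripper":4},{"offset":[0,0,0.5],"rot":[0,0,0],"gripper":4},{"offset":[0,0,0],"rot":[0,0,0],"gripper":4},{"offset":[0,0,0],"rot":[0,0,0],"gripper":4},{"offset":[0,0,0],"rot":[0,0,0],"gripper":4}])

```text
time: 37.8
tool_pos: [0.6401, 0.2149, 0.0745]
tool_rot: [2.085, 2.35, 0.002]
wrist_force: [1.2, -0.7, -0.1]
grip_width: 0.0402
```

Run:
```python
from h import *
st();cap('wrist');st();plan([.639,.2135,.070],6.85,1)
```

```text
t 37.8 [0.6401 0.2149 0.0745] psi 6.86 tilt [0.001 0.001] F [ 1.2 -0.7 -0.1] w 0.0402
t 37.9 [0.6401 0.215  0.0745] psi 6.86 tilt [0.001 0.001] F [ 0.5  0.  -0.2] w 0.0398
n 1 offset [-0.132 -0.124  0.446] rot [ 0.0011 -0.0009  0.0002]
```

>>> jog_arm(commands=[{"offset":[-0.13,-0.12,0.4],"rot":[0,0,0],"gripper":4},{"offset":[0,0,0],"rot":[0,0,0],"gripper":4},{"offset":[0,0,0],"rot":[0,0,0],"gripper":0.5},{"offset":[0,0,0],"rot":[0,0,0],"gripper":0.5},{"offset":[0,0,0],"rot":[0,0,0],"gripper":0.5},{"offset":[0,0,0],"rot":[0,0,0],"gripper":0.5},{"offset":[0,0,0],"rot":[0,0,0],"gripper":0.5},{"offset":[0,0,0],"rot":[0,0,0],"gripper":0.5}])

```text
time: 38.52
tool_pos: [0.6384, 0.2134, 0.0692]
tool_rot: [-2.084, -2.35, 0.001]
wrist_force: [0.4, 0.2, 3.1]
grip_width: 0.0163
```

>>> jog_arm(commands=[{"offset":[0,0,-0.5],"rot":[0,0,0],"gripper":0.5},{"offset":[0,0,-1.5],"rot":[0,0,0],"gripper":0.5},{"offset":[0,0,-2],"rot":[0,0,0],"gripper":0.5},{"offset":[0,0,-2],"rot":[0,0,0],"gripper":0.5},{"offset":[0,0,-2],"rot":[0,0,0],"gripper":0.5},{"offset":[0,0,-2],"rot":[0,0,0],"gripper":0.5},{"offset":[0,0,-1.5],"rot":[0,0,0],"gripper":0.5},{"offset":[0,0,-0.5],"rot":[0,0,0],"gripper":0.5},{"offset":[0,0,0],"rot":[0,0,0],"gripper":0.5},{"offset":[0,0,0],"rot":[0,0,0],"gripper":0.5},{"offset":[0,0,0],"rot":[0,0,0],"gripper":0.5}])

```text
time: 39.43
tool_pos: [0.6375, 0.213, 0.1871]
tool_rot: [-2.083, -2.348, 0.006]
wrist_force: [0.5, 0.3, -1.3]
grip_width: 0.0165
```

Run:
```python
from h import *
st();c=cap('wrist');st();np.save('w9.npy',c,allow_pickle=True)
plan([.5295,.0768,.175],6.85,9)
# seated lid check from the top camera (plate top z=.096)
b=cap('top'); np.save('t9.npy',b,allow_pickle=True)
```

```text
t 39.4 [0.6375 0.213  0.1871] psi 6.86 tilt [-0.0047 -0.0008] F [ 0.5  0.3 -1.3] w 0.0165
t 39.5 [0.6376 0.2129 0.1871] psi 6.86 tilt [-0.0048 -0.0008] F [ 0.1 -0.2 -0.9] w 0.0160
n 9 offset [-1.359 -1.372  0.138] rot [-0.0005  0.      0.    ]
```

Run:
```python
from h import *
plan([.5213,.0757,.175],6.85,10)
```

```text
n 10 offset [-1.224 -1.319  0.126] rot [-0.0005  0.      0.    ]
```

>>> jog_arm(commands=[{"offset":[-0.6,-0.66,0],"rot":[0,0,0],"gripper":0.5},{"offset":[-1.224,-1.319,0.1],"rot":[0,0,0],"gripper":0.5},{"offset":[-1.224,-1.319,0.1],"rot":[0,0,0],"gripper":0.5},{"offset":[-1.224,-1.319,0.1],"rot":[0,0,0],"gripper":0.5},{"offset":[-1.224,-1.319,0.1],"rot":[0,0,0],"gripper":0.5},{"offset":[-1.224,-1.319,0.1],"rot":[0,0,0],"gripper":0.5},{"offset":[-1.224,-1.319,0.1],"rot":[0,0,0],"gripper":0.5},{"offset":[-1.224,-1.319,0.1],"rot":[0,0,0],"gripper":0.5},{"offset":[-1.224,-1.319,0.1],"rot":[0,0,0],"gripper":0.5},{"offset":[-1.224,-1.319,0.1],"rot":[0,0,0],"gripper":0.5},{"offset":[-0.62,-0.66,0.1],"rot":[0,0,0],"gripper":0.5},{"offset":[0,0,0],"rot":[0,0,0],"gripper":0.5},{"offset":[0,0,0],"rot":[0,0,0],"gripper":0.5},{"offset":[0,0,0],"rot":[0,0,0],"gripper":0.5},{"offset":[0,0,0],"rot":[0,0,0],"gripper":0.5}])

```text
time: 40.78
tool_pos: [0.5227, 0.0766, 0.179]
tool_rot: [-2.083, -2.35, 0.0]
wrist_force: [-0.8, -0.0, -1.4]
grip_width: 0.0164
```

Run:
```python
from h import *
st();c=cap('wrist');st();np.save('w10.npy',c,allow_pickle=True);cv2.imwrite('pics/w10.png',cv2.resize(c['frame'][:,:,::-1],(800,600)))
plan([.5213,.0757,.165],6.85,1)
```

```text
t 40.8 [0.5227 0.0766 0.179 ] psi 6.89 tilt [-0.001   0.0005] F [-0.8 -0.  -1.4] w 0.0164
t 40.8 [0.5226 0.0766 0.179 ] psi 6.90 tilt [-0.0013  0.0003] F [ 0.3  0.5 -0.8] w 0.0161
n 1 offset [-0.074 -0.14   1.396] rot [-0.0013 -0.0005  0.0009]
```

View pics/w10.png

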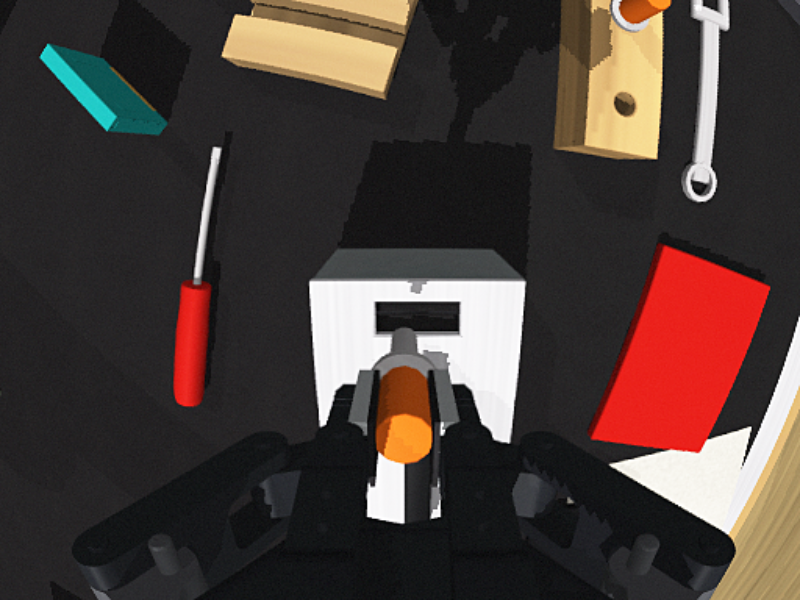

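Run:
```python
from h import *
c=np.load('w10.npy',allow_pickle=True).item()
q=np.array([onz(c,(u+.5)*.64-.5,(v+.5)*.64-.5,.096) for u,v in[(375,302),(459,302),(460.5,334),(375.5,335)]]);print(q.round(4),q.mean(0),np.linalg.norm(q-np.roll(q,-1,0),axis=1))
q=np.array([onz(c,(u+.5)*.64-.5,(v+.5)*.64-.5,.096) for u,v in[(310,281),(525,281)]]);print(q.round(4),q.mean(0))
s=c['s'];R=Rn.from_rotvec(s['tool_rot']).as_matrix()
print('pin top tool',R.T@(onz(c,404*.64,438*.64,s['tool_pos'][2]+.0288)-s['tool_pos']), 'tip', R.T@(onz(c,403*.64,331*.64,s['tool_pos'][2]-.0612)-s['tool_pos']))
```

```text
[[0.5079 0.0832 0.096 ]
 [0.5502 0.0884 0.096 ]
 [0.5537 0.0713 0.096 ]
 [0.5099 0.0655 0.096 ]] [0.53043284 0.07712774 0.096     ] [0.04268971 0.0174133  0.0442008  0.01784754]
[[0.4738 0.0903 0.096 ]
 [0.5825 0.1037 0.096 ]] [0.52816861 0.09699194 0.096     ]
pin top tool [ 0.00028057  0.00081283 -0.02880062] tip [0.00052713 0.0004494  0.06119992]
```

>>> jog_arm(commands=[{"offset":[-0.05,0,0.8],"rot":[0,0,0],"gripper":0.5},{"offset":[0,0,0.8],"rot":[0,0,0],"gripper":0.5},{"offset":[0,0,0.8],"rot":[0,0,0],"gripper":0.5},{"offset":[0,0,0.6],"rot":[0,0,0],"gripper":0.5},{"offset":[0,0,0.5],"rot":[0,0,0],"gripper":0.5},{"offset":[0,0,0],"rot":[0,0,0],"gripper":0.5},{"offset":[0,0,0.25],"rot":[0,0,0],"gripper":0.5},{"offset":[0,0,0.25],"rot":[0,0,0],"gripper":0.5},{"offset":[0,0,0],"rot":[0,0,0],"gripper":0.5},{"offset":[0,0,0],"rot":[0,0,0],"gripper":0.5}])

```text
time: 41.67
tool_pos: [0.5227, 0.0756, 0.1405]
tool_rot: [2.085, 2.35, 0.001]
wrist_force: [-1.1, -1.0, 6.3]
grip_width: 0.016
```

>>> jog_arm(commands=[{"offset":[0,0,-0.3],"rot":[0,0,0],"gripper":0.5},{"offset":[0,0,-0.3],"rot":[0,0,0],"gripper":0.5},{"offset":[0,0.2,0],"rot":[0,0,0],"gripper":0.5},{"offset":[0,0.2,0],"rot":[0,0,0],"gripper":0.5},{"offset":[0,0,0],"rot":[0,0,0],"gripper":0.5},{"offset":[0,0,0.3],"rot":[0,0,0],"gripper":0.5},{"offset":[0,0,0.3],"rot":[0,0,0],"gripper":0.5},{"offset":[0,0,0],"rot":[0,0,0],"gripper":0.5},{"offset":[0,0,0],"rot":[0,0,0],"gripper":0.5}])

```text
time: 42.42
tool_pos: [0.5256, 0.0759, 0.1385]
tool_rot: [-2.083, -2.349, 0.003]
wrist_force: [-0.4, -0.6, -1.0]
grip_width: 0.0164
```

>>> jog_arm(commands=[{"offset":[0,0,-0.3],"rot":[0,0,0],"gripper":0.5},{"offset":[0,0,-0.3],"rot":[0,0,0],"gripper":0.5},{"offset":[0,0.2,0],"rot":[0,0,0],"gripper":0.5},{"offset":[0,0.2,0],"rot":[0,0,0],"gripper":0.5},{"offset":[0,0,0],"rot":[0,0,0],"gripper":0.5},{"offset":[0,0,0.3],"rot":[0,0,0],"gripper":0.5},{"offset":[0,0,0.3],"rot":[0,0,0],"gripper":0.5},{"offset":[0,0,0],"rot":[0,0,0],"gripper":0.5},{"offset":[0,0,0],"rot":[0,0,0],"gripper":0.5}])

```text
time: 43.17
tool_pos: [0.5296, 0.0764, 0.1386]
tool_rot: [-2.083, -2.349, 0.003]
wrist_force: [-0.4, -1.4, -1.0]
grip_width: 0.0159
```

>>> jog_arm(commands=[{"offset":[0,0,-0.3],"rot":[0,0,0],"gripper":0.5},{"offset":[0,0,-0.3],"rot":[0,0,0],"gripper":0.5},{"offset":[0,0.2,0],"rot":[0,0,0],"gripper":0.5},{"offset":[0,0.2,0],"rot":[0,0,0],"gripper":0.5},{"offset":[0,0,0],"rot":[0,0,0],"gripper":0.5},{"offset":[0,0,0.3],"rot":[0,0,0],"gripper":0.5},{"offset":[0,0,0.3],"rot":[0,0,0],"gripper":0.5},{"offset":[0,0,0],"rot":[0,0,0],"gripper":0.5},{"offset":[0,0,0],"rot":[0,0,0],"gripper":0.5}])

```text
time: 43.92
tool_pos: [0.5345, 0.077, 0.1404]
tool_rot: [-2.085, -2.35, -0.001]
wrist_force: [-1.0, -1.5, 8.1]
grip_width: 0.016
```

>>> jog_arm(commands=[{"offset":[0,0,-0.3],"rot":[0,0,0],"gripper":0.5},{"offset":[0,0,-0.3],"rot":[0,0,0],"gripper":0.5},{"offset":[0,0.2,0],"rot":[0,0,0],"gripper":0.5},{"offset":[0,0.2,0],"rot":[0,0,0],"gripper":0.5},{"offset":[0,0,0],"rot":[0,0,0],"gripper":0.5},{"offset":[0,0,0.3],"rot":[0,0,0],"gripper":0.5},{"offset":[0,0,0.3],"rot":[0,0,0],"gripper":0.5},{"offset":[0,0,0],"rot":[0,0,0],"gripper":0.5},{"offset":[0,0,0],"rot":[0,0,0],"gripper":0.5}])

```text
time: 44.67
tool_pos: [0.5384, 0.0775, 0.1408]
tool_rot: [2.085, 2.35, 0.001]
wrist_force: [-2.2, -0.2, 11.5]
grip_width: 0.0163
```

>>> jog_arm(commands=[{"offset":[0,0,-0.3],"rot":[0,0,0],"gripper":0.5},{"offset":[0,0,-0.3],"rot":[0,0,0],"gripper":0.5},{"offset":[0,-0.5,0],"rot":[0,0,0],"gripper":0.5},{"offset":[0,-0.5,0],"rot":[0,0,0],"gripper":0.5},{"offset":[0,0,0],"rot":[0,0,0],"gripper":0.5},{"offset":[0,0,0.3],"rot":[0,0,0],"gripper":0.5},{"offset":[0,0,0.3],"rot":[0,0,0],"gripper":0.5},{"offset":[0,0,0.2],"rot":[0,0,0],"gripper":0.5},{"offset":[0,0,0.2],"rot":[0,0,0],"gripper":0.5},{"offset":[0,0,0],"rot":[0,0,0],"gripper":0.5},{"offset":[0,0,0],"rot":[0,0,0],"gripper":0.5}])

```text
time: 45.58
tool_pos: [0.5279, 0.0762, 0.1348]
tool_rot: [-2.084, -2.349, 0.002]
wrist_force: [-0.2, -0.4, -0.7]
grip_width: 0.0159
```

>>> jog_arm(commands=[{"offset":[0,0,0.15],"rot":[0,0,0],"gripper":0.5},{"offset":[0,0,0.15],"rot":[0,0,0],"gripper":0.5},{"offset":[0,0,0],"rot":[0,0,0],"gripper":0.5},{"offset":[0,0,0],"rot":[0,0,0],"gripper":0.5}])

```text
time: 45.92
tool_pos: [0.5279, 0.0762, 0.132]
tool_rot: [-2.084, -2.349, 0.002]
wrist_force: [0.1, -0.7, -1.2]
grip_width: 0.016
```

>>> jog_arm(commands=[{"offset":[0,0,0.2],"rot":[0,0,0],"gripper":0.5},{"offset":[0,0,0.2],"rot":[0,0,0],"gripper":0.5},{"offset":[0,0,0.2],"rot":[0,0,0],"gripper":0.5},{"offset":[0,0,0],"rot":[0,0,0],"gripper":0.5}])

```text
time: 46.25
tool_pos: [0.5276, 0.0762, 0.1255]
tool_rot: [-2.083, -2.349, 0.003]
wrist_force: [0.3, -0.5, -0.9]
grip_width: 0.016
```

>>> jog_arm(commands=[{"offset":[0,0,0.3],"rot":[0,0,0],"gripper":0.5},{"offset":[0,0,0.3],"rot":[0,0,0],"gripper":0.5},{"offset":[0,0,0],"rot":[0,0,0],"gripper":0.5}])

```text
time: 46.5
tool_pos: [0.5275, 0.0762, 0.1193]
tool_rot: [-2.083, -2.349, 0.003]
wrist_force: [0.4, -0.8, -1.3]
grip_width: 0.0161
```

>>> jog_arm(commands=[{"offset":[0,0,0.3],"rot":[0,0,0],"gripper":0.5},{"offset":[0,0,0.3],"rot":[0,0,0],"gripper":0.5},{"offset":[0,0,0.3],"rot":[0,0,0],"gripper":0.5},{"offset":[0,0,0.2],"rot":[0,0,0],"gripper":0.5},{"offset":[0,0,0],"rot":[0,0,0],"gripper":0.5},{"offset":[0,0,0],"rot":[0,0,0],"gripper":0.5}])

```text
time: 47.0
tool_pos: [0.5278, 0.0762, 0.1089]
tool_rot: [-2.084, -2.349, 0.002]
wrist_force: [0.0, -0.6, -1.7]
grip_width: 0.0159
```

>>> jog_arm(commands=[{"offset":[0,0,0.15],"rot":[0,0,0],"gripper":0.5},{"offset":[0,0,0.15],"rot":[0,0,0],"gripper":0.5},{"offset":[0,0,0],"rot":[0,0,0],"gripper":0.5},{"offset":[0,0,0],"rot":[0,0,0],"gripper":0.5}])

```text
time: 47.33
tool_pos: [0.5278, 0.0762, 0.106]
tool_rot: [-2.084, -2.349, 0.002]
wrist_force: [-0.1, 0.5, -0.5]
grip_width: 0.0162
```

>>> jog_arm(commands=[{"offset":[0,0,0.1],"rot":[0,0,0],"gripper":0.5},{"offset":[0,0,0.1],"rot":[0,0,0],"gripper":0.5},{"offset":[0,0,0.1],"rot":[0,0,0],"gripper":0.5},{"offset":[0,0,0],"rot":[0,0,0],"gripper":0.5},{"offset":[0,0,0],"rot":[0,0,0],"gripper":0.5}])

```text
time: 47.75
tool_pos: [0.5281, 0.0763, 0.1051]
tool_rot: [-2.084, -2.35, -0.0]
wrist_force: [-4.1, -0.1, 11.5]
grip_width: 0.0162
```

Run:
```python
from h import *
st()
plan([.6354,.2734,.17],6.85,9,cur=([.5278,.0762,.20],6.85))
```

```text
t 47.8 [0.5281 0.0763 0.1051] psi 6.86 tilt [-0.0003  0.0003] F [-4.1 -0.1 11.5] w 0.0162
n 9 offset [2.033 1.448 0.333] rot [0. 0. 0.]
```

>>> jog_arm(commands=[{"offset":[0,0,-0.15],"rot":[0,0,0],"gripper":4},{"offset":[0,0,0],"rot":[0,0,0],"gripper":4},{"offset":[0,0,0],"rot":[0,0,0],"gripper":4},{"offset":[0,0,0],"rot":[0,0,0],"gripper":4},{"offset":[0,0,0],"rot":[0,0,0],"gripper":4},{"offset":[0,0,-0.8],"rot":[0,0,0],"gripper":4},{"offset":[0,0,-1.7],"rot":[0,0,0],"gripper":4},{"offset":[0,0,-2.5],"rot":[0,0,0],"gripper":4},{"offset":[0,0,-2.5],"rot":[0,0,0],"gripper":4},{"offset":[0,0,-2],"rot":[0,0,0],"gripper":4}])

```text
time: 48.58
tool_pos: [0.5285, 0.0763, 0.2018]
tool_rot: [-2.084, -2.35, -0.001]
wrist_force: [0.3, 0.1, 0.7]
grip_width: 0.0401
```

>>> jog_arm(commands=[{"offset":[2.033,1.448,0.333],"rot":[0,0,0],"gripper":4},{"offset":[2.033,1.448,0.333],"rot":[0,0,0],"gripper":4},{"offset":[2.033,1.448,0.333],"rot":[0,0,0],"gripper":4},{"offset":[2.033,1.448,0.333],"rot":[0,0,0],"gripper":4},{"offset":[2.033,1.448,0.333],"rot":[0,0,0],"gripper":4},{"offset":[2.033,1.448,0.333],"rot":[0,0,0],"gripper":4},{"offset":[2.033,1.448,0.333],"rot":[0,0,0],"gripper":4},{"offset":[2.033,1.448,0.333],"rot":[0,0,0],"gripper":4},{"offset":[2.033,1.448,0.333],"rot":[0,0,0],"gripper":4},{"offset":[0,0,0],"rot":[0,0,0],"gripper":4},{"offset":[0,0,0],"rot":[0,0,0],"gripper":4},{"offset":[0,0,0],"rot":[0,0,0],"gripper":4},{"offset":[0,0,0],"rot":[0,0,0],"gripper":4}])

```text
time: 49.67
tool_pos: [0.6352, 0.2725, 0.1698]
tool_rot: [-2.085, -2.349, 0.002]
wrist_force: [-0.9, -0.6, -0.1]
grip_width: 0.0398
```

Run:
```python
from h import *
st();c=cap('wrist');st();pins(c); plan([.6354,.2734,.0698],6.85,6)
```

```text
t 49.7 [0.6352 0.2725 0.1698] psi 6.82 tilt [-0.0018 -0.0002] F [-0.9 -0.6 -0.1] w 0.0398
t 49.7 [0.6353 0.2724 0.17  ] psi 6.81 tilt [-0.0015 -0.    ] F [-1.2  0.5  0.7] w 0.0399
[248, 186, 23, 21, 230] [259.1 193.5] [0.635  0.2839 0.098 ]
[126, 357, 23, 23, 247] [138.  367.8] [0.5211 0.0586 0.098 ]
n 6 offset [0.016 0.005 1.67 ] rot [-0.0003 -0.     -0.0001]
```

>>> jog_arm(commands=[{"offset":[0.02,0,1.7],"rot":[0,0,0],"gripper":4},{"offset":[0.02,0,2],"rot":[0,0,0],"gripper":4},{"offset":[0.02,0,2],"rot":[0,0,0],"gripper":4},{"offset":[0.02,0,2],"rot":[0,0,0],"gripper":4},{"offset":[0,0,1.5],"rot":[0,0,0],"gripper":4},{"offset":[0,0,0.5],"rot":[0,0,0],"gripper":4},{"offset":[0,0,0],"rot":[0,0,0],"gripper":4},{"offset":[0,0,0],"rot":[0,0,0],"gripper":4},{"offset":[0,0,0],"rot":[0,0,0],"gripper":4}])

```text
time: 50.47
tool_pos: [0.6362, 0.2743, 0.0741]
tool_rot: [-2.085, -2.35, -0.002]
wrist_force: [0.0, -0.1, -0.2]
grip_width: 0.04
```

Run:
```python
from h import *
st();plan([.6354,.2734,.0698],6.85,1)
```

```text
t 50.5 [0.6362 0.2743 0.0741] psi 6.84 tilt [0.0009 0.0012] F [ 0.  -0.1 -0.2] w 0.0400
n 1 offset [-0.084 -0.086  0.429] rot [ 0.001  -0.0011 -0.0002]
```

>>> jog_arm(commands=[{"offset":[-0.08,-0.08,0.4],"rot":[0,0,0],"gripper":4},{"offset":[0,0,0],"rot":[0,0,0],"gripper":4},{"offset":[0,0,0],"rot":[0,0,0],"gripper":0.5},{"offset":[0,0,0],"rot":[0,0,0],"gripper":0.5},{"offset":[0,0,0],"rot":[0,0,0],"gripper":0.5},{"offset":[0,0,0],"rot":[0,0,0],"gripper":0.5},{"offset":[0,0,0],"rot":[0,0,0],"gripper":0.5},{"offset":[0,0,0],"rot":[0,0,0],"gripper":0.5}])

```text
time: 51.13
tool_pos: [0.6349, 0.2735, 0.0689]
tool_rot: [-2.084, -2.35, 0.0]
wrist_force: [-0.2, -0.1, 3.1]
grip_width: 0.0164
```

>>> jog_arm(commands=[{"offset":[0,0,-0.5],"rot":[0,0,0],"gripper":0.5},{"offset":[0,0,-1.5],"rot":[0,0,0],"gripper":0.5},{"offset":[0,0,-2.5],"rot":[0,0,0],"gripper":0.5},{"offset":[0,0,-2.5],"rot":[0,0,0],"gripper":0.5},{"offset":[0,0,-2.5],"rot":[0,0,0],"gripper":0.5},{"offset":[0,0,-2.5],"rot":[0,0,0],"gripper":0.5},{"offset":[0,0,-2],"rot":[0,0,0],"gripper":0.5},{"offset":[0,0,-1],"rot":[0,0,0],"gripper":0.5},{"offset":[0,0,0],"rot":[0,0,0],"gripper":0.5},{"offset":[0,0,0],"rot":[0,0,0],"gripper":0.5}])

```text
time: 51.97
tool_pos: [0.6344, 0.2732, 0.2177]
tool_rot: [-2.083, -2.349, 0.003]
wrist_force: [0.5, 0.4, -0.4]
grip_width: 0.0161
```

Run:
```python
from h import *
st();plan([.5456,-.1148,.22],6.85,14)
```

```text
t 52.0 [0.6344 0.2732 0.2177] psi 6.86 tilt [-0.0027 -0.0002] F [ 0.5  0.4 -0.4] w 0.0161
n 14 offset [-2.676 -0.961 -0.015] rot [-0.0002 -0.      0.    ]
```

>>> jog_arm(commands=[{"offset":[-1.3,-0.48,0],"rot":[0,0,0],"gripper":0.5},{"offset":[-2.676,-0.961,0],"rot":[0,0,0],"gripper":0.5},{"offset":[-2.676,-0.961,0],"rot":[0,0,0],"gripper":0.5},{"offset":[-2.676,-0.961,0],"rot":[0,0,0],"gripper":0.5},{"offset":[-2.676,-0.961,0],"rot":[0,0,0],"gripper":0.5},{"offset":[-2.676,-0.961,0],"rot":[0,0,0],"gripper":0.5},{"offset":[-2.676,-0.961,0],"rot":[0,0,0],"gripper":0.5},{"offset":[-2.676,-0.961,0],"rot":[0,0,0],"gripper":0.5},{"offset":[-2.676,-0.961,0],"rot":[0,0,0],"gripper":0.5},{"offset":[-2.676,-0.961,0],"rot":[0,0,0],"gripper":0.5},{"offset":[-2.676,-0.961,0],"rot":[0,0,0],"gripper":0.5},{"offset":[-2.676,-0.961,0],"rot":[0,0,0],"gripper":0.5},{"offset":[-2.676,-0.961,0],"rot":[0,0,0],"gripper":0.5},{"offset":[-2.676,-0.961,0],"rot":[0,0,0],"gripper":0.5},{"offset":[-1.376,-0.481,0],"rot":[0,0,0],"gripper":0.5},{"offset":[0,0,0],"rot":[0,0,0],"gripper":0.5},{"offset":[0,0,0],"rot":[0,0,0],"gripper":0.5},{"offset":[0,0,0],"rot":[0,0,0],"gripper":0.5},{"offset":[0,0,0],"rot":[0,0,0],"gripper":0.5}])

```text
time: 53.55
tool_pos: [0.5457, -0.1138, 0.2179]
tool_rot: [-2.082, -2.349, 0.002]
wrist_force: [0.7, 0.4, -1.1]
grip_width: 0.0159
```

Run:
```python
from h import *
st();c=cap('wrist');st();np.save('w11.npy',c,allow_pickle=True);cv2.imwrite('pics/w11.png',cv2.resize(c['frame'][:,:,::-1],(800,600)))
plan([.5456,-.1148,.175],6.85,3)
```

```text
t 53.5 [ 0.5457 -0.1138  0.2179] psi 6.92 tilt [-0.0029  0.0007] F [ 0.7  0.4 -1.1] w 0.0159
t 53.6 [ 0.5459 -0.1138  0.2181] psi 6.93 tilt [-0.0024  0.0005] F [ 0.8  0.7 -0.9] w 0.0160
n 3 offset [-0.034 -0.011  1.436] rot [-0.0008 -0.0003  0.0005]
```

View pics/w11.png

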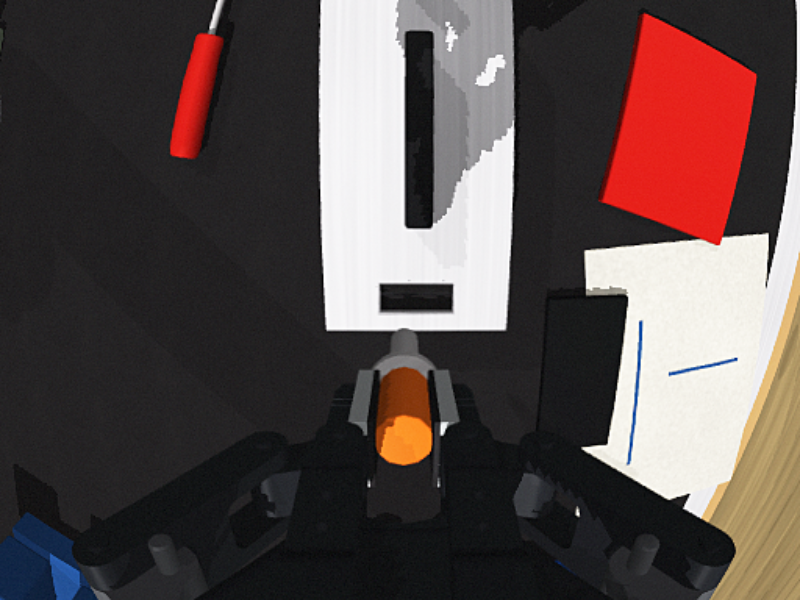

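Run:
```python
from h import *
c=np.load('w11.npy',allow_pickle=True).item()
q=np.array([onz(c,(u+.5)*.64-.5,(v+.5)*.64-.5,.096) for u,v in[(379,283.5),(453,283.5),(453.5,311.5),(379.5,312)]]);print(q.mean(0),np.linalg.norm(q-np.roll(q,-1,0),axis=1))
```

```text
[ 0.5534692  -0.11321147  0.096     ] [0.0435503  0.01731072 0.04432978 0.0175659 ]
```

>>> jog_arm(commands=[{"offset":[-0.034,-0.011,1.4],"rot":[0,0,0],"gripper":0.5},{"offset":[-0.034,-0.011,1.4],"rot":[0,0,0],"gripper":0.5},{"offset":[-0.034,-0.011,1.4],"rot":[0,0,0],"gripper":0.5},{"offset":[0,0,0.3],"rot":[0,0,0],"gripper":0.5},{"offset":[0,0,0],"rot":[0,0,0],"gripper":0.5},{"offset":[0,0,0],"rot":[0,0,0],"gripper":0.5},{"offset":[0,0,0],"rot":[0,0,0],"gripper":0.5},{"offset":[0,0,0],"rot":[0,0,0],"gripper":0.5}])

```text
time: 54.27
tool_pos: [0.5463, -0.1157, 0.1745]
tool_rot: [2.084, 2.35, -0.0]
wrist_force: [-0.1, 1.0, -0.5]
grip_width: 0.0164
```

>>> jog_arm(commands=[{"offset":[0.12,-0.05,0.8],"rot":[0,0,0],"gripper":0.5},{"offset":[0,0,0.8],"rot":[0,0,0],"gripper":0.5},{"offset":[0,0,0.8],"rot":[0,0,0],"gripper":0.5},{"offset":[0,0,0.6],"rot":[0,0,0],"gripper":0.5},{"offset":[0,0,0],"rot":[0,0,0],"gripper":0.5},{"offset":[0,0,0.3],"rot":[0,0,0],"gripper":0.5},{"offset":[0,0,0.3],"rot":[0,0,0],"gripper":0.5},{"offset":[0,0,0],"rot":[0,0,0],"gripper":0.5},{"offset":[0,0,0],"rot":[0,0,0],"gripper":0.5}])

```text
time: 55.02
tool_pos: [0.545, -0.1146, 0.1375]
tool_rot: [-2.084, -2.349, 0.002]
wrist_force: [-0.5, -0.0, -0.6]
grip_width: 0.0163
```

>>> jog_arm(commands=[{"offset":[0,0,-0.3],"rot":[0,0,0],"gripper":0.5},{"offset":[0,0,-0.3],"rot":[0,0,0],"gripper":0.5},{"offset":[0,0.2,0],"rot":[0,0,0],"gripper":0.5},{"offset":[0,0.2,0],"rot":[0,0,0],"gripper":0.5},{"offset":[0,0,0],"rot":[0,0,0],"gripper":0.5},{"offset":[0,0,0.3],"rot":[0,0,0],"gripper":0.5},{"offset":[0,0,0.3],"rot":[0,0,0],"gripper":0.5},{"offset":[0,0,0],"rot":[0,0,0],"gripper":0.5},{"offset":[0,0,0],"rot":[0,0,0],"gripper":0.5}])

```text
time: 55.77
tool_pos: [0.5486, -0.114, 0.137]
tool_rot: [-2.083, -2.349, 0.003]
wrist_force: [0.5, 0.0, 0.3]
grip_width: 0.0159
```

>>> jog_arm(commands=[{"offset":[0,0,-0.3],"rot":[0,0,0],"gripper":0.5},{"offset":[0,0,-0.3],"rot":[0,0,0],"gripper":0.5},{"offset":[0,0.2,0],"rot":[0,0,0],"gripper":0.5},{"offset":[0,0.2,0],"rot":[0,0,0],"gripper":0.5},{"offset":[0,0,0],"rot":[0,0,0],"gripper":0.5},{"offset":[0,0,0.3],"rot":[0,0,0],"gripper":0.5},{"offset":[0,0,0.3],"rot":[0,0,0],"gripper":0.5},{"offset":[0,0,0],"rot":[0,0,0],"gripper":0.5},{"offset":[0,0,0],"rot":[0,0,0],"gripper":0.5}])

```text
time: 56.52
tool_pos: [0.5539, -0.1139, 0.1404]
tool_rot: [2.083, 2.349, 0.001]
wrist_force: [-2.8, 0.5, 14.9]
grip_width: 0.0162
```

>>> jog_arm(commands=[{"offset":[0,0,-0.3],"rot":[0,0,0],"gripper":0.5},{"offset":[0,0,-0.3],"rot":[0,0,0],"gripper":0.5},{"offset":[0,0.2,0],"rot":[0,0,0],"gripper":0.5},{"offset":[0,0.2,0],"rot":[0,0,0],"gripper":0.5},{"offset":[0,0,0],"rot":[0,0,0],"gripper":0.5},{"offset":[0,0,0.3],"rot":[0,0,0],"gripper":0.5},{"offset":[0,0,0.3],"rot":[0,0,0],"gripper":0.5},{"offset":[0,0,0],"rot":[0,0,0],"gripper":0.5},{"offset":[0,0,0],"rot":[0,0,0],"gripper":0.5}])

```text
time: 57.27
tool_pos: [0.5577, -0.1134, 0.1404]
tool_rot: [2.083, 2.349, 0.001]
wrist_force: [-3.4, 0.9, 15.9]
grip_width: 0.0161
```

>>> jog_arm(commands=[{"offset":[0,0,-0.3],"rot":[0,0,0],"gripper":0.5},{"offset":[0,0,-0.3],"rot":[0,0,0],"gripper":0.5},{"offset":[0,0.2,0],"rot":[0,0,0],"gripper":0.5},{"offset":[0,0.2,0],"rot":[0,0,0],"gripper":0.5},{"offset":[0,0,0],"rot":[0,0,0],"gripper":0.5},{"offset":[0,0,0.3],"rot":[0,0,0],"gripper":0.5},{"offset":[0,0,0.3],"rot":[0,0,0],"gripper":0.5},{"offset":[0,0,0],"rot":[0,0,0],"gripper":0.5},{"offset":[0,0,0],"rot":[0,0,0],"gripper":0.5}])

```text
time: 58.02
tool_pos: [0.5617, -0.1129, 0.1404]
tool_rot: [2.084, 2.349, 0.001]
wrist_force: [-3.5, 0.8, 15.6]
grip_width: 0.0161
```

>>> jog_arm(commands=[{"offset":[0,0,-0.3],"rot":[0,0,0],"gripper":0.5},{"offset":[0,0,-0.3],"rot":[0,0,0],"gripper":0.5},{"offset":[0,-0.47,0],"rot":[0,0,0],"gripper":0.5},{"offset":[0,-0.47,0],"rot":[0,0,0],"gripper":0.5},{"offset":[0,-0.47,0],"rot":[0,0,0],"gripper":0.5},{"offset":[0,0,0],"rot":[0,0,0],"gripper":0.5},{"offset":[0,0,0],"rot":[0,0,0],"gripper":0.5},{"offset":[0,0,0.3],"rot":[0,0,0],"gripper":0.5},{"offset":[0,0,0.3],"rot":[0,0,0],"gripper":0.5},{"offset":[0,0,0.2],"rot":[0,0,0],"gripper":0.5},{"offset":[0,0,0],"rot":[0,0,0],"gripper":0.5},{"offset":[0,0,0],"rot":[0,0,0],"gripper":0.5}])

```text
time: 59.02
tool_pos: [0.5468, -0.1143, 0.1352]
tool_rot: [-2.083, -2.349, 0.002]
wrist_force: [-0.2, 0.3, -0.6]
grip_width: 0.0161
```

>>> jog_arm(commands=[{"offset":[0,0,0.15],"rot":[0,0,0],"gripper":0.5},{"offset":[0,0,0.15],"rot":[0,0,0],"gripper":0.5},{"offset":[0,0,0],"rot":[0,0,0],"gripper":0.5},{"offset":[0,0,0],"rot":[0,0,0],"gripper":0.5}])

```text
time: 59.35
tool_pos: [0.5468, -0.1143, 0.1324]
tool_rot: [-2.084, -2.349, 0.002]
wrist_force: [-0.4, -0.1, -1.6]
grip_width: 0.0162
```

>>> jog_arm(commands=[{"offset":[0,0,0.15],"rot":[0,0,0],"gripper":0.5},{"offset":[0,0,0.15],"rot":[0,0,0],"gripper":0.5},{"offset":[0,0,0],"rot":[0,0,0],"gripper":0.5},{"offset":[0,0,0],"rot":[0,0,0],"gripper":0.5}])

```text
time: 59.68
tool_pos: [0.5468, -0.1143, 0.1293]
tool_rot: [-2.083, -2.349, 0.002]
wrist_force: [0.1, -0.2, -0.4]
grip_width: 0.0163
```

Down to .1065 from here (home is expected at about .105).

>>> jog_arm(commands=[{"offset":[0,0,0.3],"rot":[0,0,0],"gripper":0.5},{"offset":[0,0,0.3],"rot":[0,0,0],"gripper":0.5},{"offset":[0,0,0.3],"rot":[0,0,0],"gripper":0.5},{"offset":[0,0,0.3],"rot":[0,0,0],"gripper":0.5},{"offset":[0,0,0.3],"rot":[0,0,0],"gripper":0.5},{"offset":[0,0,0.3],"rot":[0,0,0],"gripper":0.5},{"offset":[0,0,0.3],"rot":[0,0,0],"gripper":0.5},{"offset":[0,0,0.1],"rot":[0,0,0],"gripper":0.5},{"offset":[0,0,0],"rot":[0,0,0],"gripper":0.5},{"offset":[0,0,0],"rot":[0,0,0],"gripper":0.5}])

```text
time: 60.52
tool_pos: [0.5467, -0.1143, 0.1074]
tool_rot: [-2.083, -2.349, 0.002]
wrist_force: [0.0, 0.2, -1.4]
grip_width: 0.0163
```

>>> jog_arm(commands=[{"offset":[0,0,0.1],"rot":[0,0,0],"gripper":0.5},{"offset":[0,0,0.1],"rot":[0,0,0],"gripper":0.5},{"offset":[0,0,0.1],"rot":[0,0,0],"gripper":0.5},{"offset":[0,0,0.1],"rot":[0,0,0],"gripper":0.5},{"offset":[0,0,0],"rot":[0,0,0],"gripper":0.5},{"offset":[0,0,0],"rot":[0,0,0],"gripper":0.5}])

```text
time: 61.02
tool_pos: [0.5468, -0.1143, 0.1048]
tool_rot: [-2.084, -2.35, 0.001]
wrist_force: [-3.0, 1.3, 6.5]
grip_width: 0.0162
```

>>> jog_arm(commands=[{"offset":[0,0,-0.1],"rot":[0,0,0],"gripper":4},{"offset":[0,0,0],"rot":[0,0,0],"gripper":4},{"offset":[0,0,0],"rot":[0,0,0],"gripper":4},{"offset":[0,0,0],"rot":[0,0,0],"gripper":4},{"offset":[0,0,0],"rot":[0,0,0],"gripper":4},{"offset":[0,0,-0.8],"rot":[0,0,0],"gripper":4},{"offset":[0,0,-1.7],"rot":[0,0,0],"gripper":4},{"offset":[0,0,-2.5],"rot":[0,0,0],"gripper":4},{"offset":[0,0,-2.5],"rot":[0,0,0],"gripper":4},{"offset":[0,0,-2.5],"rot":[0,0,0],"gripper":4},{"offset":[0,0,-2.5],"rot":[0,0,0],"gripper":4},{"offset":[0,0,-2],"rot":[0,0,0],"gripper":4},{"offset":[0,0,0],"rot":[0,0,0],"gripper":4},{"offset":[0,0,0],"rot":[0,0,0],"gripper":4}])

```text
time: 62.18
tool_pos: [0.5475, -0.1145, 0.2509]
tool_rot: [2.084, 2.349, 0.001]
wrist_force: [0.1, 0.7, -1.1]
grip_width: 0.0403
```

Run:
```python
from h import *
st();c=cap('wrist');a=cap('scene');st()
w=cv2.resize(c['frame'][:300,120:420,::-1],(400,400)); s=cv2.resize(a['frame'][140:290,180:330,::-1],(400,400),interpolation=cv2.INTER_CUBIC)
cv2.imwrite('pics/w12.png',np.hstack([w,s]))
pins(c,.134)
```

```text
t 62.2 [ 0.5475 -0.1145  0.2509] psi 6.86 tilt [ 0.0012 -0.0005] F [ 0.1  0.7 -1.1] w 0.0403
t 62.3 [ 0.5464 -0.1142  0.2485] psi 6.86 tilt [-0.0036  0.0006] F [ 0.9 -0.2 -0.3] w 0.0397
[248, 175, 19, 26, 383] [256.8 187.5] [ 0.5466 -0.111   0.134 ]
```

View pics/w12.png

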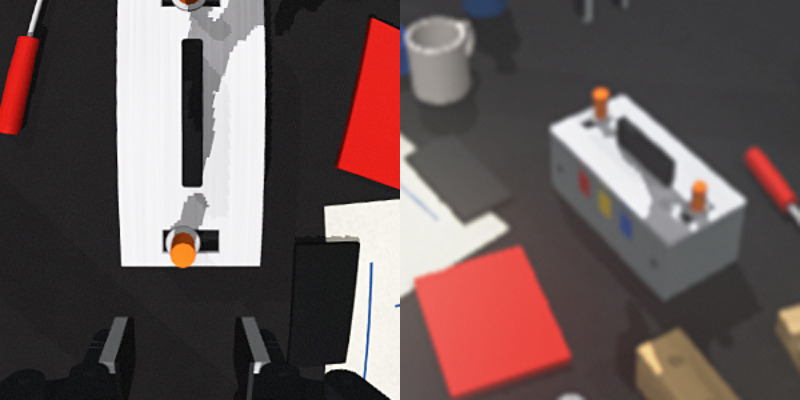

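The last picture shows the lid level on the housing and both pins upright with their flanges down (wrist crop, pin at 182,245). The pin stand is empty, the neighbouring things haven't moved, and the robot is clear. I'll hand in.

```bash
python3 -c "
from h import *
st(); print(r.close_job())"
```

```text
t 62.3 [ 0.5464 -0.1142  0.2485] psi 6.86 tilt [-0.0036  0.0006] F [ 0.9 -0.2 -0.3] w 0.0397
the job is handed in; nothing more can be done
None
```

The job is done and handed in at about 62 s: three modules home, lid seated, both pins locked. No verdict was reported.

- **Modules:** Red, yellow and blue were all in the rack, and each is now in the slot of its own colour. Each stopped firmly on the slot floor at its rack grasp height. Red and yellow matched to 0.1 mm; blue read about 1 mm higher, taken as an unsettled reading at the grasp.
- **Lid:** It stopped at 102.4 mm tool height, against 102 mm expected. The pictures show it level, and the slot centres matched the expected points to within 0.6 mm.
- **Pins:** Feeling along the slots put the left hole about 3 mm and the right about 7 mm to the −x side of centre. Both pins went in without side force until the flanges met the lid, within 0.2 mm of the computed home height. The last picture shows both upright with flanges down.
- **Other checks:** The largest wrist force read was about 21 N. I compared the surroundings by eye in the pictures only: the nearby things looked untouched, and the robot ended clear of everything.
- **Did not fully agree:** The two cameras placed the housing centre up to about 1 mm apart in x, and I placed yellow and red about 2 mm short of the wrist camera's reading. All of this is within the slots' play.

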